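# Renew the fuse links of a test board and re-arm its trip lever

## Robot

A 6-joint arm with a two-finger parallel gripper is mounted at the origin on a cart in front of the work surface, level with it; the furniture and walls round the work are solid. World frame = base frame: x ahead of the robot, y to its left, z up, the work surface at z = 0. Lengths are in mm, angles in degrees, forces in N, time in s.
With the tool pointing down it reaches from about 350 to 850 mm from the base axis. Payload 8.1 kg.
Tool frame: the origin (TCP) lies between the finger pads; the fingertips stand 22 mm ahead of it and the grasp point (between the pads) lies 3 mm ahead of it (r.nose_length is the z of the fingertips in the tool frame, in mm); z points along the fingers, x is the direction in which the jaws open and shut, and the axes are right-handed (so a half turn about z gives the same grasp; the last joint's range is limited). The gripper opens to 85 mm and grips with 20 to 120 N. Pads are 22 mm wide; open, the fingers measure 114 mm over their backs; the gripper's body (76 mm by 85 mm) begins 54 mm behind the grasp point. The pads swing forward as they close: fully open they stand 13 mm farther back than shut.
Start: joints at [68.732, 7.471, 85.268, -0, 87.261, -4.893], TCP at [169.133, 575.673, 253.292] pointing down, gripper open.
Joint ranges: [-169.43, 169.43], [-51.17, 129.36], [1.28, 143.12], [-76.62, 256.62], [0, 156.53], [-152.29, 152.29]. Speed limits (degrees/s): [136.94, 136.94, 159.86, 180, 180, 180].

## Interface

Orientations are given as [roll, pitch, yaw] about the fixed x, y, z axes, in that order (R = Rz(yaw) Ry(pitch) Rx(roll)).
In Python, from bench import r gives the robot as it stands.
- The arm moves only by the shell command python3 -m jog 'ROWS' [FORCE]. ROWS is JSON, a list of rows, each a list of 5 numbers: the shift along the tool's x, y, z in m, then the turn about the tool's z in degrees, then the opening in per cent of the stroke, from 0 (shut) to 100 (fully open). A call has 1 to 8 rows; each row is the pose to reach, as a shift and turn from the pose measured when the call began, along the tool's axes at that moment; what a row does not reach only later rows make up. A row lasts 1/10 s, in which the tool goes at most 50 mm and 8.59 degrees, less where a joint would pass 70% of its speed; a pose out of reach is approached as far as the arm can. A call with a gripper value outside its range is refused whole. The fingers move at their own pace and stop on an object; FORCE is the grip in N (left out, the last holds). Time passes only in rows, so rows that repeat a pose let the fingers close. It gives the time, the measured TCP pose, the force and the opening at its end, in the units of the state.
- r.sense(): the state, without advancing time (a new reading comes with each control period).
- r.snapshot(name): name is "scene" or "top" or "wrist"; returns a dict with "image" (420x560x3 uint8, red, green, blue), "K" (3x3 intrinsics, pixels), "T" (4x4, takes a point from camera to world coordinates); the wrist camera has in their place "tool_from_camera" (4x4, takes a point from camera to tool coordinates, whose origin is the TCP and whose axes are the tool frame's). Camera axes: x right, y down, z forward; pixel columns grow to the right and rows downward; lengths in mm; the calibration is good to about 2 mm. A picture is of the moment at which its call begins: read the wrist's pose just before it. There is no depth.
- r.hand_in(): hands the job in, once; it reports no verdict.
Trained networks look in a picture, given as the dict that the camera call returned (one of the last four; its "shot" number tells which), for a name from the list of things; names that differ only in an ending like _2 or _b are one class to them, and where a whole thing is asked for, a point or a joint stands for the part that bears it (a point fixed in the world has none). Each returns a list of dicts, best first, with "conf" (0 to 1); they miss things now and then, are a little off and sometimes report something else, mostly with a low value. They report only what shows in the picture. A call takes as long as a camera call. They do not tell look-alikes from the thing itself.
- r.search_frame(picture, label): "bbox" ([left, top, right, bottom] in pixels, round what is visible of it).
- r.pinpoint(picture, label): "uv" ([column, row] in pixels: a listed point, or the origin of a listed thing).
The state is a dict: "time": time; "joint_pos": joint angles; "qd": joint speeds; "joint_efforts": joint torques, N m; "tool_pos": TCP position; "tcp_rot": TCP orientation; "ft_force": force on the tool from outside, world axes, zero at the start; "wrist_torque": the same for the moment, N m; "finger_gap": finger opening in mm.
Only numpy, scipy, OpenCV 4.12 (cv2) and the standard library are available. Lean on these libraries where they do the work, as an engineer would, in place of code of your own. Each camera call takes 0.05 s, during which the arm holds its last target. There are 200 camera calls.

## Task

Make the fuse board dead by pressing its test button so that the trip lever drops, and keep the lever down while you handle the links: pull out the two spent links (those with a striker pin standing out of one end) and put them in the green parts bin, and snap every new link lying on the table fully home and centred in a free pair of spring clips of its own, in any way of the board. Leave the sound link in its clips as it is, and only when all is done lift the lever back up; do not disturb the grey case, the eraser or the hex key.

Things in the scene. Friction and masses are not known exactly. Their poses are not given: they have to be found in the camera images.
- fresh_0_mid (a point): New cartridge fuse link lying on the table (three or four of them; an absent one reads None): square white ceramic body 24 x 24 mm, 44 mm of it bare, to be gripped there; a round metal ferrule 22 mm across and 28 mm long at either end; 100 mm long over all, 0.07 to 0.12 kg. Point: its centre, 12 mm above what it lies on. x along the link, z up; x may point either way.
- fresh_1_mid (a point): New cartridge fuse link lying on the table (three or four of them; an absent one reads None): square white ceramic body 24 x 24 mm, 44 mm of it bare, to be gripped there; a round metal ferrule 22 mm across and 28 mm long at either end; 100 mm long over all, 0.07 to 0.12 kg. Point: its centre, 12 mm above what it lies on. x along the link, z up; x may point either way.
- fresh_2_mid (a point): New cartridge fuse link lying on the table (three or four of them; an absent one reads None): square white ceramic body 24 x 24 mm, 44 mm of it bare, to be gripped there; a round metal ferrule 22 mm across and 28 mm long at either end; 100 mm long over all, 0.07 to 0.12 kg. Point: its centre, 12 mm above what it lies on. x along the link, z up; x may point either way.
- fresh_3_mid (a point): New cartridge fuse link lying on the table (three or four of them; an absent one reads None): square white ceramic body 24 x 24 mm, 44 mm of it bare, to be gripped there; a round metal ferrule 22 mm across and 28 mm long at either end; 100 mm long over all, 0.07 to 0.12 kg. Point: its centre, 12 mm above what it lies on. x along the link, z up; x may point either way.
- fitted_mid (a point): The sound link, in one of the board's ways from the start, to stay there: same size and looks as a new link, no pin. Point: its centre; x along the link.
- spent_0_mid (a point): A spent link, one of two, in a way of the board at the start: like a new link (100 mm over the ferrules, square body 24 mm, grip it there), but with a dark steel striker pin, 8 mm across, standing 14 mm out of the ferrule at its +x end. Point: the centre of its square body, 12 mm above what it lies on; x along the link towards the pin, z up.
- spent_1_mid (a point): A spent link, one of two, in a way of the board at the start: like a new link (100 mm over the ferrules, square body 24 mm, grip it there), but with a dark steel striker pin, 8 mm across, standing 14 mm out of the ferrule at its +x end. Point: the centre of its square body, 12 mm above what it lies on; x along the link towards the pin, z up.
- way_0 (a point): Way 0 of five, counted from the board's -y end, 52 mm apart along the board's y. Point: where the centre of a link fully home lies, 50 mm above the table; x along the seated link, y across the row, z up. Two brass spring clips 36 mm either side along x, 14 mm wide, open upward; lips 9 mm and tops 19 mm above the point.
- way_1 (a point): Way 1 of five, counted from the board's -y end, 52 mm apart along the board's y. Point: where the centre of a link fully home lies, 50 mm above the table; x along the seated link, y across the row, z up. Two brass spring clips 36 mm either side along x, 14 mm wide, open upward; lips 9 mm and tops 19 mm above the point.
- way_2 (a point): Way 2 of five, counted from the board's -y end, 52 mm apart along the board's y. Point: where the centre of a link fully home lies, 50 mm above the table; x along the seated link, y across the row, z up. Two brass spring clips 36 mm either side along x, 14 mm wide, open upward; lips 9 mm and tops 19 mm above the point.
- way_3 (a point): Way 3 of five, counted from the board's -y end, 52 mm apart along the board's y. Point: where the centre of a link fully home lies, 50 mm above the table; x along the seated link, y across the row, z up. Two brass spring clips 36 mm either side along x, 14 mm wide, open upward; lips 9 mm and tops 19 mm above the point.
- way_4 (a point): Way 4 of five, counted from the board's -y end, 52 mm apart along the board's y. Point: where the centre of a link fully home lies, 50 mm above the table; x along the seated link, y across the row, z up. Two brass spring clips 36 mm either side along x, 14 mm wide, open upward; lips 9 mm and tops 19 mm above the point.
- fuse_board: Fuse board, fixed: grey base plate 130 (x) x 390 (y) x 12 mm; origin under its centre. Five ways at y -167 to +41 mm; grey housing (top 72 mm up) with test button at its +y end. Clip mouth 15.6 mm; a link is pushed straight down, sideways to its length: it meets the lips with its centre 18 mm above home, snaps past 9 mm above, rests on saddles when home; about 8 to 15 N in, or straight up out.
- button_top (a point): Centre of the top of the round black test button (diameter 24 mm) on the housing; 86 mm above the table when up. Push it straight down. It lies 61 mm from the lever's plane.
- test_button (a joint): Travel of the test button in m, 0 up, 0.008 fully down; springs back; about 6 N fully down. Pushed 6 mm or more it tips the lever over, which then drops by itself within a second.
- trip_lever (a joint): Trip lever angle, rad: 0 = up (on), resting 0.21 past upright, leaning away from the robot; 1.57 = dropped, nearly level (0.21 above it), pointing to the board's -x. It balances at 0.21 and falls by its own weight to the side it is on; less than 3 N to lift.
- lever_grip (a point): Centre of the lever's black cross grip: a bar of 14 mm diameter and 20 mm long along the board's y, 62 mm from the hinge; 119 mm above the table when up, 71 mm when dropped. It can be pinched from above across its 20 mm length and turns between the fingers as it swings; 26 mm free either side.
- lever_hinge (a point): Centre of the lever's hinge, 58 mm above the table; its axis runs along the board's y. The lever swings in the board's x-z plane.
- spent_bin: The green open-topped parts bin for spent links, fixed: 148 mm (x) by 111 mm (y), origin at the centre of its underside; walls 62 mm high, only 30 mm high on its -x side; inside 132 x 96 mm, floor 3 mm above the table.
- fuse_case: Bystander: small closed grey case 57 x 74 x 25 mm in front of the board; leave alone.
- rubber: Bystander: eraser with blue sleeve, 20 x 42 x 12 mm, in front of the board; leave alone.
- hexkey: Bystander: black hex key, 27 x 80 x 4 mm, in front of the board; leave alone.
Mind the look-alikes: they are no part of the job. What is shaped like the part that bears spent_0_mid but purple is not meant.

How it is judged:
By the outcome, as a careful person would: the job done as asked, in the order asked, and still so for the second after the job is handed in, with the robot touching nothing.
Of fresh_0, fresh_1, fresh_2, fresh_3 only 3 to 4 are there at a start; the rules pass over those that are not, and their reading is None.
At some moment in a run one of fresh_0, fresh_1, fresh_2, fresh_3 may be knocked a few centimetres aside while the robot is not near it.
Once in a run the grip may slacken for a moment while it holds something.
It also fails if it takes over 208 s, if anything falls off the work surface, if the arm or the gripper's body presses on something with over 40 N, if the wrist force passes 120 N, or if a joint passes its speed limit or range.

## Working session

There is one attempt and no reset: what is moved stays moved. The work goes in short steps, Python scripts to look and compute and a shell command to move; the robot and the scene stay as the last step left them, time stands still between calls to the robot, and variables do not carry over. Pictures are saved under pics/ and viewed, about 12 in all and at most 16, crops included, and the job is handed in when it is done.

```bash
ls; mkdir -p pics; cat > h.py <<'E'
import numpy as np, cv2
from scipy.spatial.transform import Rotation as R
from bench import r
def save(p,n): cv2.imwrite(f'pics/{n}.png',p['image'][:,:,::-1])
def tool():
    s=r.sense(); T=np.eye(4); T[:3,:3]=R.from_euler('xyz',s['tcp_rot'],degrees=True).as_matrix(); T[:3,3]=s['tool_pos']; return T
def camT(p,tw=None): return p['T'] if 'T' in p else tw@p['tool_from_camera']
def ray(p,T,uv):
    d=T[:3,:3]@np.linalg.inv(p['K'])@[uv[0],uv[1],1]; return T[:3,3],d/np.linalg.norm(d)
def onz(p,T,uv,z):
    o,d=ray(p,T,uv); return o+d*(z-o[2])/d[2]
def tri(rays):
    A=sum(np.eye(3)-np.outer(d,d) for o,d in rays); b=sum((np.eye(3)-np.outer(d,d))@o for o,d in rays); return np.linalg.solve(A,b)
def proj(p,T,X):
    c=np.linalg.inv(T)@np.append(X,1); u=p['K']@c[:3]; return u[:2]/u[2]
E
python3 - <<'E'
from h import *
np.set_printoptions(precision=1,suppress=True)
print(r.sense())
for n in ['scene','top']:
    p=r.snapshot(n); save(p,n); print(n,p['T'])
    for l in ['fresh_0_mid','fitted_mid','spent_0_mid','way_0','button_top','lever_grip','lever_hinge','spent_bin','fuse_board','fuse_case','rubber','hexkey']:
        print(l,[(np.round(d['uv']).tolist(),round(d['conf'],2)) for d in r.pinpoint(p,l)])
E
```

```text
pics
{'time': 0.0, 'joint_pos': array([68.7,  7.5, 85.3, -0. , 87.3, -4.9]), 'qd': array([-0. ,  0. ,  0. ,  0. , -0.1, -0. ]), 'joint_efforts': array([  0. , -56.9, -50.1,   0. ,   0. ,   0. ]), 'tool_pos': array([168.9, 575.2, 252.2]), 'tcp_rot': array([-180. ,    0.1,   73.6]), 'ft_force': array([-0.7, -0.7,  0. ]), 'wrist_torque': array([-0.,  0., -0.]), 'finger_gap': 85.29519576187425}
scene [[   0.8   -0.5    0.4  106.8]
 [  -0.6   -0.6    0.5 -517.3]
 [  -0.    -0.6   -0.8  915. ]
 [   0.     0.     0.     1. ]]
fresh_0_mid [([377.0, 287.0], 0.92)]
fitted_mid [([304.0, 203.0], 0.66), ([303.0, 199.0], 0.62), ([291.0, 187.0], 0.52)]
spent_0_mid [([334.0, 225.0], 0.84), ([378.0, 288.0], 0.59), ([194.0, 208.0], 0.58), ([274.0, 175.0], 0.58), ([336.0, 225.0], 0.31)]
way_0 [([319.0, 214.0], 0.95), ([304.0, 203.0], 0.76), ([331.0, 222.0], 0.69), ([289.0, 190.0], 0.69), ([210.0, 160.0], 0.68), ([348.0, 236.0], 0.65)]
button_top [([252.0, 162.0], 0.65), ([301.0, 200.0], 0.44)]
lever_grip [([277.0, 159.0], 0.62)]
lever_hinge [([300.0, 210.0], 0.74), ([273.0, 179.0], 0.71), ([300.0, 200.
[... 269 characters left out ...]
1.     0.     0.    -9.2]
 [  -0.    -0.1   -1.  1416.4]
 [   0.     0.     0.     1. ]]
fresh_0_mid [([266.0, 190.0], 0.72), ([360.0, 186.0], 0.51)]
fitted_mid [([266.0, 189.0], 0.69)]
spent_0_mid [([211.0, 270.0], 0.57), ([302.0, 188.0], 0.47)]
way_0 [([251.0, 190.0], 0.97), ([320.0, 184.0], 0.78), ([272.0, 192.0], 0.78), ([287.0, 190.0], 0.58)]
button_top [([210.0, 202.0], 0.39)]
lever_grip [([227.0, 186.0], 0.52)]
lever_hinge [([235.0, 194.0], 0.81), ([213.0, 200.0], 0.18)]
spent_bin [([162.0, 229.0], 0.79)]
fuse_board [([266.0, 196.0], 0.87)]
fuse_case [([252.0, 262.0], 0.67)]
rubber [([269.0, 190.0], 0.62), ([287.0, 259.0], 0.54)]
hexkey [([287.0, 256.0], 0.57), ([325.0, 268.0], 0.45)]
```

```bash
python3 - <<'E'
from h import *
a=cv2.imread('pics/scene.png')[100:360,140:460]; b=cv2.imread('pics/top.png')[130:330,120:420]
cv2.imwrite('pics/v1.png',cv2.resize(a,None,fx=2.4,fy=2.2,interpolation=cv2.INTER_CUBIC))
cv2.imwrite('pics/v2.png',cv2.resize(b,None,fx=2.6,fy=2.6,interpolation=cv2.INTER_CUBIC))
E
```

```text
(no output)
```

View pics/v1.png

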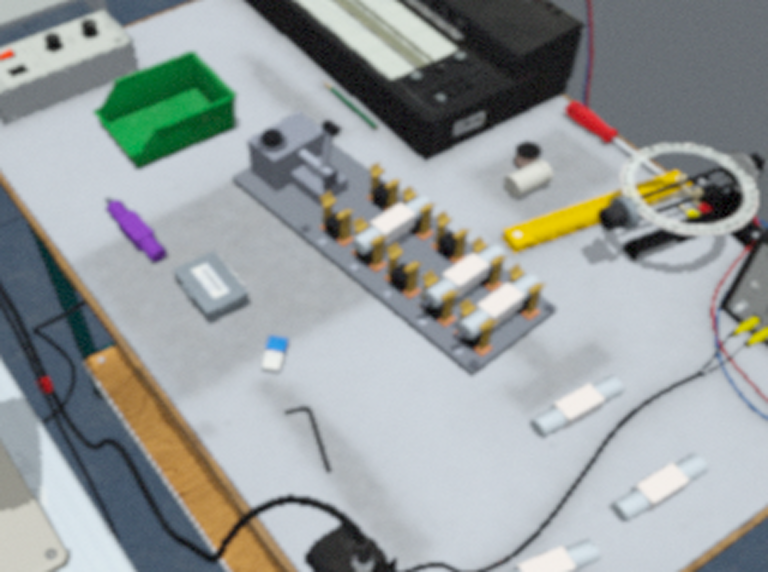

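View pics/v2.png

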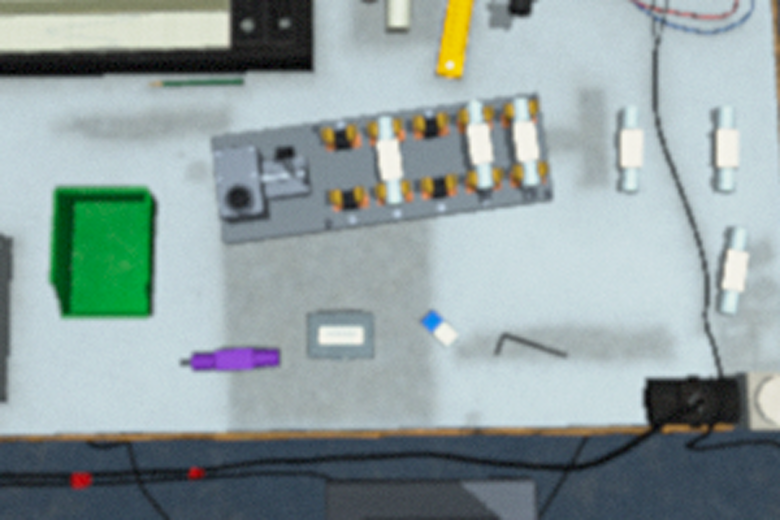

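The scene view shows links in ways 0, 1 and 3, with ways 2 and 4 free. The top view shows three fresh links on the right, at about (362,187), (400,187) and (403,234). The bin is at (160,227), and the lever and button are on the housing at the left. The pins aren't visible at this resolution.

```bash
python3 - <<'E'
from h import *
np.set_printoptions(precision=1,suppress=True)
p=r.snapshot('top');T=p['T']; q=r.snapshot('scene')
f=lambda x,y:(x/2.6+120,y/2.6+130)
for n,uv,z in [('f0',f(630,148),12),('f1',f(727,148),12),('f2',f(735,270),12),('bin rim TL',f(53,187),62),('bin rim TR',f(153,187),62),('bin BR',f(151,316),30),('bin BL',f(62,316),30),
 ('bTL',f(212,137),12),('bTR',f(540,93),12),('bBR',f(551,199),12),('bBL',f(225,243),12),('w0',f(525,140),62),('w1',f(480,144),62),('w3',f(389,160),62),('btn',f(238,195),86),('grip',f(285,155),119),('case',f(341,334),25),('rub',f(438,327),12),('hexmid',f(530,345),2)]:
    X=onz(p,T,uv,z); print(n,X, 'scene px',proj(q,q['T'],X))
s=r.sense(); w=r.snapshot('wrist'); print(w['tool_from_camera'],w['K'])
E
```

```text
f0 [ 587.3 -243.4   12. ] scene px [380.8 283.6]
f1 [ 585.3 -356.6   12. ] scene px [415.8 321.3]
f2 [ 441.7 -358.2   12. ] scene px [367.7 359.1]
bin rim TL [543.8 418.2  62. ] scene px [219.7 122.3]
bin rim TR [541.8 304.7  62. ] scene px [239.1 143.9]
bin BR [398.4 311.8  30. ] scene px [195.1 171.2]
bin BL [400.1 413.6  30. ] scene px [179.1 150.3]
bTL [609.6 247.5  12. ] scene px [270.3 158.3]
bTR [ 655.5 -140.1   12. ] scene px [372.3 240. ]
bBR [ 528.4 -149.1   12. ] scene px [335.5 267.6]
bBL [483.3 231.1  12. ] scene px [236.5 180. ]
w0 [ 588.3 -116.9   62. ] scene px [348.3 234.8]
w1 [584.6 -65.8  62. ] scene px [333.5 221.7]
w3 [568.1  37.4  62. ] scene px [302.8 198.3]
btn [526.7 204.5  86. ] scene px [253.3 160.4]
grip [564.1 148.3 119. ] scene px [276.6 158. ]
case [374.8  95.8  25. ] scene px [227.6 226.9]
rub [381.7 -14.8  12. ] scene px [253.8 258.6]
hexmid [ 359.9 -120.5    2. ] scene px [271.  297.3]
[[   1.    -0.     0.    -0.2]
 [   0.     1.     0.3  -66.8]
 [  -0.    -0.3    1.  -120.2]
 [   0.     0.     0.     1. ]] [[359.4   0.  276.6]
 [  0.  359.4 208.4]
 [  0.    0.    1. ]]
```

```bash
cat > go.py <<'E'
import sys
from h import *
def delta(X,yaw):
    T=tool(); d=T[:3,:3].T@(np.array(X)-T[:3,3]); y=np.degrees(np.arctan2(T[1,0],T[0,0])); t=-((yaw-y+180)%360-180)
    return np.round(d/1000,4).tolist()+[round(t,1)]
if __name__=='__main__':
    a=[float(v) for v in sys.argv[1:]]; print(delta(a[:3],a[3]))
E
python3 -m jog '[[-0.199,0.236,0.024,-11.7,60],[-0.199,0.236,0.024,-11.7,60],[-0.199,0.236,0.024,-11.7,60],[-0.199,0.236,0.024,-11.7,60],[-0.398,0.472,0.0,-23.4,40],[-0.398,0.472,0,-23.4,40],[-0.398,0.472,0,-23.4,40],[-0.398,0.472,0,-23.4,40]]'
python3 go.py 510 60 280 97
```

```text
time: 2.25
tool_pos: [386.8, 246.4, 245.4]
tcp_rot: [179.9, -0.0, 97.1]
ft_force: [1.5, 0.9, -0.7]
finger_gap: 34.0
[-0.2001, 0.0994, -0.0346, np.float64(0.1)]
```

```bash
python3 -m jog '[[-0.2,0.1,-0.035,0,40],[-0.2,0.1,-0.035,0,40],[-0.2,0.1,-0.035,0,40],[-0.2,0.1,-0.035,0,40],[-0.2,0.1,-0.035,0,40],[-0.2,0.1,-0.035,0,40],[-0.2,0.1,-0.035,0,40]]'
python3 - <<'E'
from h import *
np.set_printoptions(precision=1,suppress=True)
T=tool(); p=r.snapshot('wrist'); C=camT(p,T); save(p,'w1')
np.savez('w1.npz',C=C,K=p['K'])
for l,z in [('way_0',50),('fitted_mid',50),('spent_0_mid',50),('button_top',86),('lever_grip',119),('lever_hinge',58)]:
    for d in r.pinpoint(p,l): print(l,np.round(d['uv']),round(d['conf'],2),onz(p,C,d['uv'],z))
E
```

```text
time: 2.95
tool_pos: [510.5, 59.8, 280.3]
tcp_rot: [180.0, -0.0, 97.0]
ft_force: [0.9, 0.6, -0.4]
finger_gap: 33.9
way_0 [295. 233.] 0.85 [564.   85.1  50. ]
way_0 [197. 234.] 0.76 [577.2 -15.3  50. ]
way_0 [249. 235.] 0.68 [572.4  38.8  50. ]
fitted_mid [252. 230.] 0.82 [567.   40.6  50. ]
spent_0_mid [452.  32.] 0.94 [359.6 198.6  50. ]
spent_0_mid [147. 233.] 0.82 [583.1 -65.8  50. ]
button_top [434. 219.] 0.72 [523.2 206.2  86. ]
lever_grip [373. 269.] 0.73 [564.8 148.8 119. ]
lever_hinge [354. 236.] 0.84 [557.3 143.6  58. ]
lever_hinge [326.  43.] 0.45 [384.1  88.   58. ]
```

View pics/w1.png

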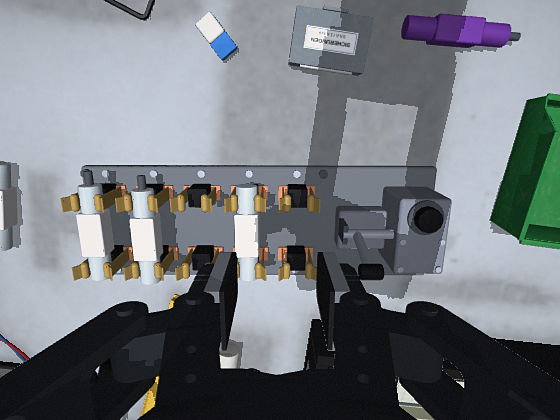

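Image w1: dark pins stand toward the robot on the links in ways 0 (90,178) and 1 (141,182), so those two are spent. Way 3 (247,232) has no pin and is the sound link. Ways 2 and 4 are empty. The button is at (427,217) and the lever grip at (371,271).

```bash
python3 - <<'E'
from h import *
np.set_printoptions(precision=1,suppress=True)
D=np.load('w1.npz'); w={'K':D['K']}; C=D['C']; q=r.snapshot('scene'); t=r.snapshot('top')
for uv in [(82,166),(437,166),(437,278),(72,278)]: print('plate',onz(w,C,uv,12))
for n,a,b,c in [('btn',(427,217),(252,162),(211.5,205)),('grip',(371,271),(277,157),(229.6,189)),('fit',(247,235),(303,201),(269.6,191.5)),('w1',(146,238),(334,225),(304.6,185.4)),('w0',(93,235),(347.5,237),(321.9,183.8))]:
    print(n,tri([ray(w,C,a),ray(q,q['T'],b)]),tri([ray(w,C,a),ray(q,q['T'],b),ray(t,t['T'],c)]))
E
python3 go.py 524 205 145 97
```

```text
plate [ 529.1 -150.9   12. ]
plate [482.6 231.8  12. ]
plate [613.2 263.7  12. ]
plate [ 665.2 -165.7   12. ]
btn [520.8 199.5  87.6] [525.3 205.4  79. ]
grip [563.8 145.5 125.3] [565.1 147.4 122.6]
fit [570.4  36.8  51.5] [570.6  37.2  51. ]
w1 [587.8 -67.3  48.5] [587.7 -67.   48.4]
w0 [ 587.4 -117.9   56.4] [ 588.5 -117.6   55.7]
[0.1415, 0.0312, 0.1356, np.float64(0.1)]
```

```bash
python3 -m jog '[[0.14,0.03,0.06,0,0],[0.14,0.03,0.06,0,0],[0.14,0.03,0.06,0,0],[0.14,0.03,0.135,0,0],[0.14,0.03,0.135,0,0],[0.14,0.03,0.135,0,0]]'
python3 go.py 523.5 205 112 97
python3 - <<'E'
from h import *
np.set_printoptions(precision=1,suppress=True)
T=tool(); p=r.snapshot('wrist'); C=camT(p,T); save(p,'w2')
for d in r.pinpoint(p,'button_top')+r.pinpoint(p,'lever_grip'): print(d['uv'],d['conf'],onz(p,C,d['uv'],86),onz(p,C,d['uv'],119))
E
```

```text
time: 4.0
tool_pos: [519.2, 203.3, 140.1]
tcp_rot: [-179.5, 0.1, 97.2]
ft_force: [0.1, -0.4, -1.3]
finger_gap: 0.0
[0.0012, 0.0048, 0.0281, np.float64(0.2)]
[278.3, 255.1] 0.94 [525.2 204.4  86. ] [511.7 202.6 119. ]
[145.9, 352.8] 0.81 [593.3 137.7  86. ] [567.  148.4 119. ]
```

View pics/w2.png

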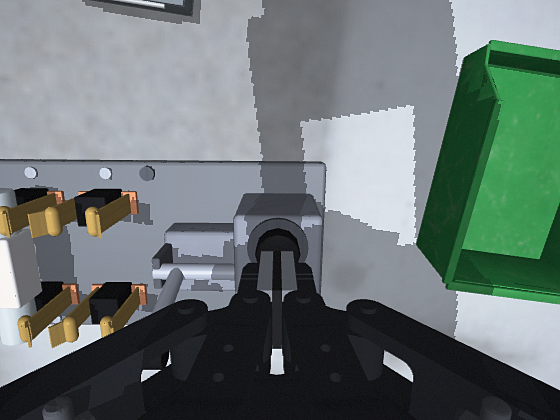

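The closed fingertips are right over the button at (278,245), so I'll press with small steps.

```bash
python3 -m jog '[[0.001,0.005,0.015,0,0],[0.001,0.005,0.028,0,0],[0.001,0.005,0.032,0,0],[0.001,0.005,0.035,0,0],[0.001,0.005,0.037,0,0],[0.001,0.005,0.0385,0,0],[0.001,0.005,0.0385,0,0],[0.001,0.005,0.0385,0,0]]'
python3 -m jog '[[0,0,0,0,0],[0,0,-0.06,0,0],[0,0,-0.14,0,0],[0,0,-0.14,0,0],[0,0,-0.14,0,0],[0,0,-0.14,0,40],[0,0,-0.14,0,40],[0,0,-0.14,0,40]]'
python3 go.py 555 -65 240 97
python3 - <<'E'
from h import *
T=tool(); p=r.snapshot('wrist'); C=camT(p,T); save(p,'w3'); q=r.snapshot('scene'); save(q,'s3')
print([ (d['uv'],d['conf'],onz(p,C,d['uv'],71)) for d in r.pinpoint(p,'lever_grip')])
a=p['image'][:,:,::-1]; b=cv2.resize(q['image'][110:250,220:380,::-1],(480,420))
cv2.imwrite('pics/v3.png',cv2.resize(np.hstack([a,b]),(800,323)))
E
```

```text
time: 4.95
tool_pos: [529.1, 205.2, 109.4]
tcp_rot: [179.8, -0.0, 97.1]
ft_force: [-0.1, -0.3, -0.3]
finger_gap: 0.0
time: 5.75
tool_pos: [527.6, 204.8, 247.3]
tcp_rot: [180.0, -0.0, 97.1]
ft_force: [-0.6, 0.1, -0.2]
finger_gap: 34.0
[-0.2711, -0.0062, 0.0072, np.float64(0.1)]
[([195.1, 247.2], 0.62, array([586.82278938, 139.30641132,  71.        ]))]
```

View pics/v3.png

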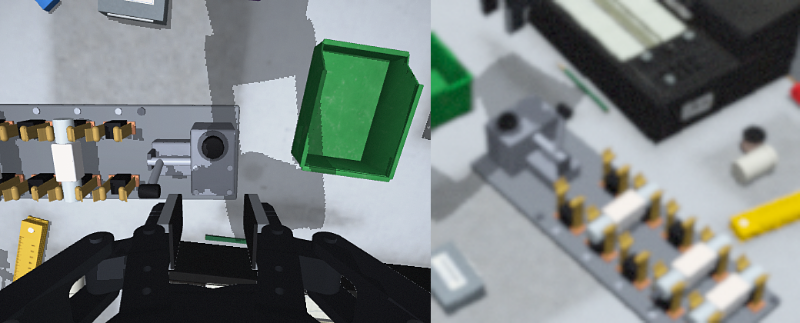

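The press stopped short at TCP z = 109, and the lever is still up. I'll press again with time to settle.

```bash
python3 -m jog '[[0,-0.003,0.05,0,0],[0,-0.003,0.1,0,0],[0,-0.003,0.12,0,0],[0,-0.003,0.125,0,0],[0,-0.003,0.13,0,0],[0,-0.003,0.13,0,0],[0,-0.003,0.13,0,0],[0,-0.003,0.13,0,0]]'
python3 -m jog '[[0,0,0.003,0,0],[0,0,0.006,0,0],[0,0,0.009,0,0],[0,0,0.012,0,0],[0,0,0.015,0,0],[0,0,0.016,0,0],[0,0,0.016,0,0],[0,0,0.016,0,0]]'
```

```text
time: 6.7
tool_pos: [526.3, 204.9, 119.8]
tcp_rot: [179.7, -0.0, 97.1]
ft_force: [-0.1, -0.6, -0.5]
finger_gap: -0.0
time: 7.5
tool_pos: [526.3, 205.0, 103.9]
tcp_rot: [179.8, -0.0, 97.1]
ft_force: [-2.2, -0.4, 3.4]
finger_gap: 0.2
```

```bash
python3 -m jog '[[0,0,0.002,0,0],[0,0,0.003,0,0],[0,0,0.004,0,0],[0,0,0.004,0,0],[0,0,0.004,0,0]]'
python3 -m jog '[[0,0,-0.05,0,0],[0,0,-0.1,0,0],[0,0,-0.14,0,0],[0,0,-0.14,0,0],[0,0,-0.14,0,40],[0,0,-0.14,0,40],[0,0,-0.14,0,40]]'
python3 - <<'E'
from h import *
T=tool(); p=r.snapshot('wrist'); C=camT(p,T); save(p,'w4'); q=r.snapshot('scene'); save(q,'s4')
print([ (d['uv'],d['conf'],onz(p,C,d['uv'],71)) for d in r.pinpoint(p,'lever_grip')])
a=p['image'][:,:,::-1]; b=cv2.resize(q['image'][110:250,220:380,::-1],(480,420))
cv2.imwrite('pics/v4.png',cv2.resize(np.hstack([a,b]),(800,323)))
E
python3 go.py 584 -66 130 97
```

```text
time: 8.0
tool_pos: [526.5, 205.0, 100.1]
tcp_rot: [179.7, -0.0, 97.1]
ft_force: [-1.4, -1.2, 6.5]
finger_gap: -0.3
time: 8.7
tool_pos: [524.9, 204.5, 237.7]
tcp_rot: [180.0, -0.0, 97.1]
ft_force: [-0.2, 0.3, -0.2]
finger_gap: 34.3
[([201.5, 145.5], 0.8, array([493.56325641, 140.45329575,  71.        ]))]
[-0.2759, 0.0246, 0.1085, np.float64(0.1)]
```

View pics/v4.png

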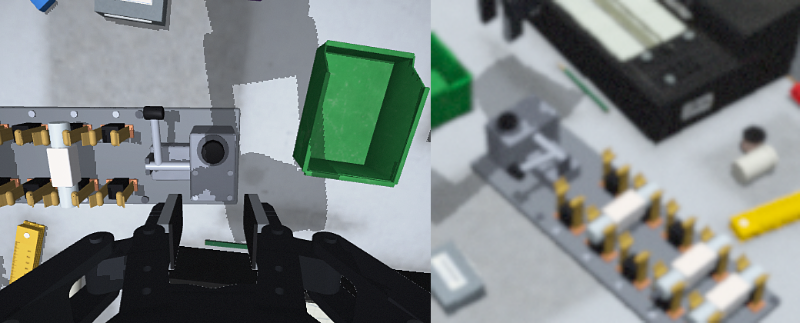

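The lever has dropped, with its grip at (153,113) in this view. Next I go to way 1, stop above it and check alignment.

```bash
python3 -m jog '[[-0.14,0.012,0.0,0,40],[-0.14,0.012,0.0,0,40],[-0.276,0.025,0.05,0,40],[-0.276,0.025,0.1,0,40],[-0.276,0.025,0.1,0,40],[-0.276,0.025,0.1,0,40],[-0.276,0.025,0.1,0,40],[-0.276,0.025,0.1,0,40]]'
cat > look.py <<'E'
import sys
from h import *
np.set_printoptions(precision=1,suppress=True)
def body(name,z,roi=None):
    T=tool(); p=r.snapshot('wrist'); C=camT(p,T); save(p,name)
    hsv=cv2.cvtColor(p['image'],cv2.COLOR_RGB2HSV).astype(int); im=p['image'].astype(int)
    m=((im[:,:,0]>195)&(im[:,:,0]-im[:,:,2]>5)&(hsv[:,:,1]<60)).astype(np.uint8)
    m=cv2.morphologyEx(m,cv2.MORPH_OPEN,np.ones((3,3)))
    n,l,st,c=cv2.connectedComponentsWithStats(m)
    for i in range(1,n):
        if st[i,4]>250:
            pts=np.argwhere(l==i)[:,::-1]; W=np.array([onz(p,C,u,z)[:2] for u in pts],np.float32)
            (cx,cy),(w,h),a=cv2.minAreaRect(W); 
            if w<h: w,h,a=h,w,a+90
            print('body',c[i].round(),st[i,4],'world',round(cx,1),round(cy,1),'size',round(w),round(h),'yaw',round((a+90)%180-90,1))
    for lab in sys.argv[3:]:
        for d in r.pinpoint(p,lab): print(lab,np.round(d['uv']),round(d['conf'],2),onz(p,C,d['uv'],z)[:2])
if __name__=='__main__':
    body(sys.argv[1],float(sys.argv[2])); s=r.sense(); print(s['tool_pos'],s['tcp_rot'],s['ft_force'],s['finger_gap'],s['time'])
E
python3 look.py w5 62
```

```text
time: 9.65
tool_pos: [583.2, -67.2, 136.4]
tcp_rot: [-179.9, -0.1, 97.0]
ft_force: [0.8, -0.0, -0.1]
finger_gap: 34.4
body [ 13. 185.] 1707 world 574.7 -214.8 size 36 14 yaw -4.6
body [186. 226.] 2616 world 587.9 -118.8 size 43 21 yaw 6.8
body [459. 227.] 2616 world 569.5 35.5 size 43 21 yaw 6.8
body [277. 216.] 1262 world 575.9 -68.1 size 22 21 yaw 6.9
[584.  -66.1 138. ] [180.   -0.1  97. ] [0.6 0.2 0.9] 33.837141777767584 9.7
```

View pics/w5.png

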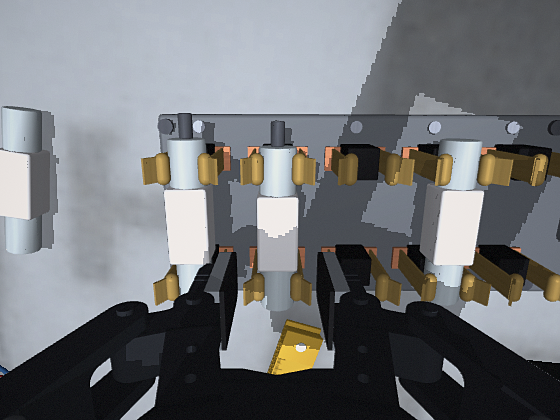

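Image w5 confirms the pins on ways 0 (185,125) and 1 (278,132), and the fingers straddle the way 1 body at (278,230). Descend, grip and pull.

```bash
python3 -m jog '[[-0.001,-0.001,0.03,0,40],[-0.001,-0.001,0.06,0,40],[-0.001,-0.001,0.078,0,40],[-0.001,-0.001,0.078,0,40],[-0.001,-0.001,0.078,0,40],[-0.001,-0.001,0.078,0,40],[-0.001,-0.001,0.078,0,40]]'
python3 -m jog '[[0,0,0,0,15],[0,0,0,0,15],[0,0,0,0,15],[0,0,0,0,15],[0,0,0,0,15]]' 60
```

```text
time: 10.4
tool_pos: [584.6, -67.0, 62.1]
tcp_rot: [179.8, -0.0, 97.1]
ft_force: [-0.1, 0.6, -0.3]
finger_gap: 34.2
time: 10.9
tool_pos: [585.1, -66.7, 63.0]
tcp_rot: [179.7, -0.0, 97.1]
ft_force: [-2.6, 4.5, 5.5]
finger_gap: 22.5
```

```bash
python3 -m jog '[[0,0,-0.01,0,15],[0,0,-0.02,0,15],[0,0,-0.03,0,15],[0,0,-0.07,0,15],[0,0,-0.1,0,15],[0,0,-0.1,0,15],[0,0,-0.1,0,15],[0,0,-0.1,0,15]]'
python3 go.py 471 375 150 88
```

```text
time: 11.7
tool_pos: [584.2, -66.8, 162.5]
tcp_rot: [179.8, -0.0, 97.1]
ft_force: [-0.0, -0.5, -1.5]
finger_gap: 22.5
[0.4524, -0.058, 0.0126, np.float64(9.1)]
```

```bash
python3 -m jog '[[0.225,-0.03,0,5,15],[0.225,-0.03,0,5,15],[0.225,-0.03,0,5,15],[0.225,-0.03,0,5,15],[0.45,-0.058,0,9,15],[0.45,-0.058,0,9,15],[0.45,-0.058,0,9,15],[0.45,-0.058,0,9,15]]'
python3 go.py 471 375 150 88
```

```text
time: 12.5
tool_pos: [482.8, 321.8, 161.1]
tcp_rot: [179.9, -0.0, 88.1]
ft_force: [1.4, -0.1, -1.1]
finger_gap: 22.8
[0.0527, -0.0137, 0.011, np.float64(0.1)]
```

```bash
python3 -m jog '[[0.053,-0.014,0.01,0,15],[0.053,-0.014,0.01,0,15],[0.053,-0.014,0.01,0,15],[0.053,-0.014,0.01,0,15]]'
python3 look.py w6 20 spent_bin
```

```text
time: 12.9
tool_pos: [470.5, 374.1, 150.0]
tcp_rot: [180.0, 0.1, 88.1]
ft_force: [-0.2, 0.3, -0.5]
finger_gap: 22.5
body [491. 114.] 9856 world 422.0 528.6 size 158 52 yaw -0.2
[471.3 373.7 150.9] [179.9   0.   88. ] [-0.1  0.4 -0.9] 22.64685048520012 13.0
```

View pics/w6.png

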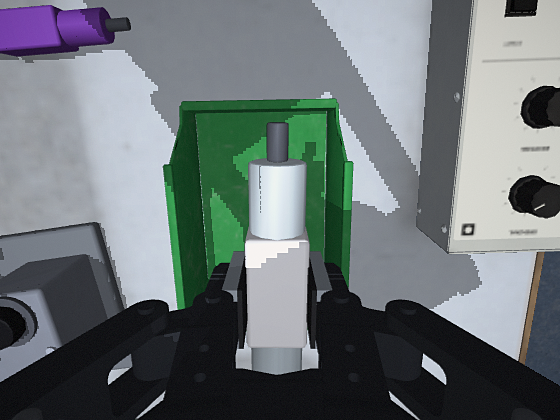

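The link is held with its pin toward the robot, and the yaw is aligned with the bin. I'll compute the bin walls from this view.

```bash
python3 - <<'E'
from h import *
np.set_printoptions(precision=1,suppress=True)
p=r.snapshot('wrist'); C=camT(p,tool())
for uv,z in [((180,102),30),((338,100),30),((165,165),62),((352,163),62),((175,300),62),((196,112),30),((268,123),138)]: print(uv,onz(p,C,uv,z))
E
```

```text
(180, 102) [398.3 313.9  30. ]
(338, 100) [400.8 415.4  30. ]
(165, 165) [434.  309.5  62. ]
(352, 163) [436.8 418.7  62. ]
(175, 300) [522.1 305.4  62. ]
(196, 112) [404.9 323.5  30. ]
(268, 123) [409.4 372.5 138. ]
```

```bash
python3 -m jog '[[0,0.009,0.03,0,15],[0,0.009,0.06,0,15],[0,0.009,0.09,0,15],[0,0.009,0.098,0,15],[0,0.009,0.098,0,15],[0,0.009,0.098,0,15],[0,0.009,0.098,0,40],[0,0.009,0.098,0,40]]'
python3 -m jog '[[0,0,0,0,40],[0,0,0,0,40],[0,0,0,0,40],[0,0,-0.05,0,40],[0,0,-0.1,0,40],[0,0,-0.11,0,40],[0,0,-0.11,0,40]]'
python3 go.py 589 -118.5 165 97
```

```text
time: 13.85
tool_pos: [481.9, 374.2, 55.3]
tcp_rot: [179.7, -0.1, 87.9]
ft_force: [0.8, -0.2, 0.1]
finger_gap: 34.1
time: 14.55
tool_pos: [483.1, 375.3, 169.0]
tcp_rot: [179.4, -0.3, 87.9]
ft_force: [0.0, 0.5, -0.1]
finger_gap: 34.1
[-0.4897, 0.1235, 0.0025, np.float64(-9.1)]
```

```bash
python3 -m jog '[[-0.245,0.062,0,-5,40],[-0.245,0.062,0,-5,40],[-0.245,0.062,0,-5,40],[-0.245,0.062,0,-5,40],[-0.49,0.1235,0,-9,40],[-0.49,0.1235,0,-9,40],[-0.49,0.1235,0,-9,40],[-0.49,0.1235,0,-9,40]]'
python3 go.py 588.5 -118.5 130 97
```

```text
time: 15.35
tool_pos: [565.7, -18.5, 165.0]
tcp_rot: [179.6, -0.3, 96.9]
ft_force: [1.5, 0.5, 0.0]
finger_gap: 33.8
[-0.1022, 0.0102, 0.0346, np.float64(-0.1)]
```

```bash
python3 -m jog '[[-0.102,0.01,0.0,0,40],[-0.102,0.01,0.0,0,40],[-0.102,0.01,0.035,0,40],[-0.102,0.01,0.035,0,40],[-0.102,0.01,0.035,0,40],[-0.102,0.01,0.035,0,40]]'
python3 look.py w7 62; python3 go.py 588.5 -118.5 61 97
```

```text
time: 15.95
tool_pos: [588.2, -117.3, 129.8]
tcp_rot: [179.6, -0.3, 97.0]
ft_force: [-0.7, -0.5, 0.8]
finger_gap: 33.9
body [ 80. 186.] 2171 world 574.9 -224.2 size 36 17 yaw -2.9
body [274. 214.] 1464 world 578.3 -120.1 size 23 21 yaw 6.9
[ 588.7 -117.4  130.5] [179.5  -0.3  97. ] [-1.1  0.3  0.1] 34.27174135844411 16.0
[-0.0014, -0.001, 0.0695, np.float64(0.0)]
```

```bash
python3 -m jog '[[-0.001,-0.001,0.03,0,40],[-0.001,-0.001,0.06,0,40],[-0.001,-0.001,0.069,0,40],[-0.001,-0.001,0.069,0,40],[-0.001,-0.001,0.069,0,40],[-0.001,-0.001,0.069,0,40]]'
python3 -m jog '[[0,0,0,0,15],[0,0,0,0,15],[0,0,0,0,15],[0,0,0,0,15],[0,0,0,0,15]]' 60
python3 -m jog '[[0,0,-0.01,0,15],[0,0,-0.02,0,15],[0,0,-0.03,0,15],[0,0,-0.07,0,15],[0,0,-0.1,0,15],[0,0,-0.1,0,15],[0,0,-0.1,0,15],[0,0,-0.1,0,15]]'
python3 go.py 482 345 160 88
```

```text
time: 16.6
tool_pos: [589.9, -118.3, 63.8]
tcp_rot: [179.3, -0.2, 97.0]
ft_force: [0.5, 0.1, 0.2]
finger_gap: 34.0
time: 17.1
tool_pos: [590.6, -118.3, 65.1]
tcp_rot: [179.2, -0.2, 97.1]
ft_force: [-2.4, 2.4, 6.1]
finger_gap: 22.6
time: 17.9
tool_pos: [588.9, -118.7, 164.6]
tcp_rot: [179.3, -0.2, 97.1]
ft_force: [0.4, 1.0, -1.1]
finger_gap: 22.7
[0.4733, -0.0493, 0.0055, np.float64(9.1)]
```

```bash
python3 -m jog '[[0.237,-0.025,0,5,15],[0.237,-0.025,0,5,15],[0.237,-0.025,0,5,15],[0.237,-0.025,0,5,15],[0.473,-0.049,0,9,15],[0.473,-0.049,0,9,15],[0.473,-0.049,0,9,15],[0.473,-0.049,0,9,15]]'
python3 go.py 482 346 150 88
```

```text
time: 18.7
tool_pos: [497.5, 272.4, 163.9]
tcp_rot: [179.4, -0.2, 88.0]
ft_force: [0.7, 0.3, -0.9]
finger_gap: 22.2
[0.073, -0.0181, 0.014, np.float64(0.0)]
```

```bash
python3 -m jog '[[0.073,-0.018,0.014,0,15],[0.073,-0.018,0.014,0,15],[0.073,-0.018,0.014,0,15],[0.073,-0.018,0.014,0,15],[0.073,-0.018,0.014,0,15]]'
python3 look.py w8 20; python3 go.py 482 346 60 88
```

```text
time: 19.2
tool_pos: [482.1, 344.9, 149.2]
tcp_rot: [179.5, -0.2, 88.0]
ft_force: [-0.6, 0.0, -0.2]
finger_gap: 22.4
body [530.  80.] 744 world 406.0 512.5 size 50 12 yaw -10.7
[482.4 344.8 149.6] [179.5  -0.2  88. ] [ 1.1 -0.6 -0.6] 22.346701831298322 19.25
[0.0009, -0.0012, 0.0896, np.float64(-0.0)]
```

View pics/w8.png

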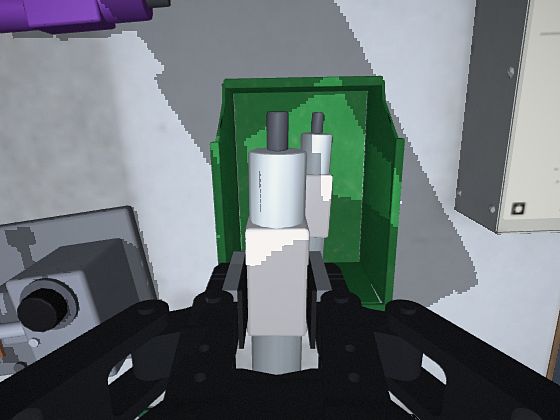

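The first link lies in the bin at (318,190). I'll release the second one beside it, with a small opening.

```bash
python3 -m jog '[[0.002,-0.001,0.03,0,15],[0.002,-0.001,0.06,0,15],[0.002,-0.001,0.085,0,15],[0.002,-0.001,0.088,0,15],[0.002,-0.001,0.088,0,15],[0.002,-0.001,0.088,0,15],[0.002,-0.001,0.088,0,33],[0.002,-0.001,0.088,0,33]]'
python3 -m jog '[[0,0,0,0,33],[0,0,0,0,33],[0,0,0,0,33],[0,0,-0.05,0,33],[0,0,-0.1,0,33],[0,0,-0.11,0,33],[0,0,-0.11,0,33]]'
python3 look.py w9 20
python3 go.py 560 -243 200 92
```

```text
time: 20.05
tool_pos: [483.4, 347.6, 63.4]
tcp_rot: [179.3, -0.3, 88.0]
ft_force: [0.6, 0.1, 0.4]
finger_gap: 28.1
time: 20.75
tool_pos: [483.8, 348.3, 177.0]
tcp_rot: [179.0, -0.5, 88.0]
ft_force: [0.3, -0.3, -0.1]
finger_gap: 28.5
body [505.  97.] 6209 world 425.1 525.4 size 144 40 yaw -0.2
[482.5 347.5 174.2] [179.2  -0.3  88. ] [ 0.   0.7 -0.6] 27.86313334237685 20.8
[-0.5873, 0.0986, -0.028, np.float64(-4.0)]
```

View pics/w9.png

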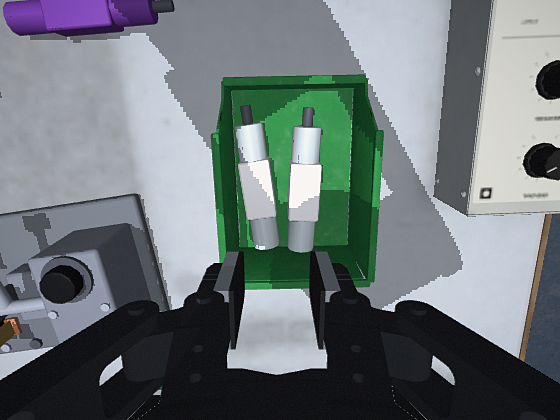

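Both spent links lie in the bin at (258,185) and (305,180). Next are the fresh links.

```bash
python3 -m jog '[[-0.29,0.05,-0.02,-4,40],[-0.29,0.05,-0.02,-4,40],[-0.29,0.05,-0.02,-4,40],[-0.29,0.05,-0.02,-4,40],[-0.585,0.09,-0.02,-4,40],[-0.585,0.09,-0.02,-4,40],[-0.585,0.09,-0.02,-4,40],[-0.585,0.09,-0.02,-4,40]]'
python3 go.py 545 -260 200 92
```

```text
time: 21.6
tool_pos: [529.2, -51.1, 186.5]
tcp_rot: [179.4, -0.3, 92.0]
ft_force: [0.9, 0.3, 0.3]
finger_gap: 34.2
[-0.2093, 0.0087, -0.0146, np.float64(-0.0)]
```

```bash
python3 -m jog '[[-0.21,0.009,-0.014,0,50],[-0.21,0.009,-0.014,0,50],[-0.21,0.009,-0.014,0,50],[-0.21,0.009,-0.014,0,50],[-0.21,0.009,-0.014,0,50],[-0.21,0.009,-0.014,0,50],[-0.21,0.009,-0.014,0,50]]'
python3 look.py w10 24 fresh_0_mid
```

```text
time: 22.3
tool_pos: [544.4, -259.4, 197.1]
tcp_rot: [179.6, -0.5, 92.0]
ft_force: [1.1, -1.0, 0.1]
finger_gap: 42.4
body [151.  52.] 1802 world 441.5 -356.5 size 44 22 yaw -11.4
body [163. 231.] 1172 world 584.0 -355.0 size 44 21 yaw -2.5
fresh_0_mid [291. 235.] 0.69 [ 583.2 -244.6]
[ 545.  -258.8  198.1] [179.5  -0.4  92.1] [-0.1 -0.1  0.2] 42.30972332221324 22.4
```

View pics/w10.png

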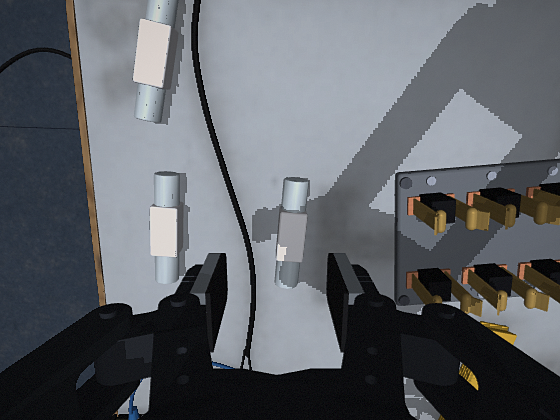

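```bash
python3 - <<'E'
from h import *
np.set_printoptions(precision=1,suppress=True)
p=r.snapshot('wrist'); C=camT(p,tool())
a=onz(p,C,(296,181),20); b=onz(p,C,(287.5,283),20); print(a,b,np.degrees(np.arctan2(*(b-a)[1::-1])))
im=p['image'][170:300,260:330].astype(int); m=((im[:,:,0]-im[:,:,2]>4)&(im[:,:,0]>120)).astype(np.uint8)
pts=np.argwhere(cv2.morphologyEx(m,cv2.MORPH_OPEN,np.ones((3,3))))[:,::-1]+[260,170]; W=np.array([onz(p,C,u,24)[:2] for u in pts],np.float32); print(len(W),cv2.minAreaRect(W),W.mean(0))
E
python3 go.py 585 -244.5 100 88
```

```text
[ 538.  -241.8   20. ] [ 633.5 -244.7   20. ] -1.7810720392164912
113 ((600.8571166992188, -251.19760131835938), (12.348889350891113, 8.819568634033203), 1.8698511123657227) [ 601.1 -252. ]
[0.0122, 0.0394, 0.0991, np.float64(4.1)]
```

```bash
python3 -m jog '[[0.013,0.039,0.03,4,40],[0.013,0.039,0.07,4,40],[0.013,0.039,0.1,4,40],[0.013,0.039,0.1,4,40],[0.013,0.039,0.1,4,40],[0.013,0.039,0.1,4,40],[0.013,0.039,0.1,4,40]]'
python3 look.py w11 24 fresh_0_mid
python3 go.py 585.5 -243.5 27 88
```

```text
time: 23.15
tool_pos: [586.1, -244.4, 102.1]
tcp_rot: [179.3, -0.3, 88.1]
ft_force: [-0.7, 0.1, 0.1]
finger_gap: 34.0
body [277. 208.] 1303 world 575.3 -243.8 size 22 21 yaw -2.1
body [ 86. 229.] 2564 world 584.0 -355.0 size 44 21 yaw -2.8
fresh_0_mid [277. 221.] 0.92 [ 582.7 -244.2]
[ 585.6 -244.3  101.3] [179.4  -0.4  88.1] [ 0.5 -0.2 -0.5] 34.256409015045776 23.25
[0.0004, -0.001, 0.0743, np.float64(0.1)]
```

View pics/w11.png

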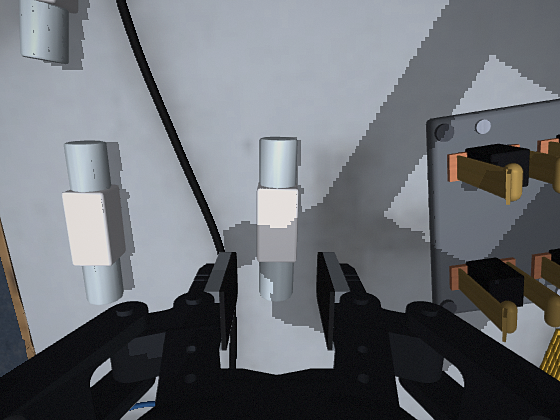

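The fingers straddle the link, whose body spans (277,187)–(277,262). The cable is clear of the left finger. Grip and lift a little.

```bash
python3 - <<'E'
from h import *
np.set_printoptions(precision=1,suppress=True)
p=r.snapshot('wrist'); C=camT(p,tool())
for uv,z in [((277,187),24),((277,262),24),((277,137),17),((277,299),17)]: print(onz(p,C,uv,z))
E
python3 -m jog '[[0,-0.001,0.03,0,40],[0,-0.001,0.06,0,40],[0,-0.001,0.073,0,40],[0,-0.001,0.073,0,40],[0,-0.001,0.073,0,40],[0,-0.001,0.073,0,40],[0,-0.001,0.073,0,40]]'
python3 -m jog '[[0,0,0,0,40],[0,0,0,0,15],[0,0,0,0,15],[0,0,0,0,15],[0,0,0,0,15],[0,0,0,0,15]]' 70
```

```text
[ 561.3 -243.    24. ]
[ 606.9 -244.6   24. ]
[ 534.5 -242.1   17. ]
[ 635.6 -245.5   17. ]
time: 24.0
tool_pos: [586.3, -244.4, 29.6]
tcp_rot: [179.2, -0.3, 88.1]
ft_force: [0.1, 0.0, -0.1]
finger_gap: 34.0
time: 24.6
tool_pos: [587.3, -244.9, 31.1]
tcp_rot: [179.1, -0.2, 88.1]
ft_force: [-0.7, -0.1, 5.8]
finger_gap: 22.3
```

```bash
python3 -m jog '[[0,0,-0.01,0,15],[0,0,-0.03,0,15],[0,0,-0.06,0,15],[0,0,-0.1,0,15],[0,0,-0.1,0,15],[0,0,-0.1,0,15],[0,0,-0.1,0,15]]'
python3 - <<'E'
from h import *
np.set_printoptions(precision=1,suppress=True)
p=r.snapshot('wrist')
def CT(x,e):
    T=np.eye(4);T[:3,:3]=R.from_euler('xyz',e,degrees=True).as_matrix();T[:3,3]=x; return T@p['tool_from_camera']
C5=CT([584.,-66.1,138],[180,-.1,97])
bx=np.array([np.cos(np.radians(6.9)),np.sin(np.radians(6.9))])
for n,uv,z in [('front edge w0',(160,115),12),('front mid',(350,115),12),('front r',(500,114),12),('front clip inner lipw0',(150,184),59),('fc top w2',(347,183),69),('fc w1',(305,184),59)]:
    X=onz(p,C5,uv,z); print(n,X,'along',X[:2]@bx)
for k in range(5):
    X=np.array([570.4,48.3])+(-167+52*k)*np.array([-bx[1],bx[0]]); print(k,X,X@bx)
print(np.array([587.9,-118.8])@bx,np.array([569.5,35.5])@bx)
E
cat > imrow.py <<'E'
E
python3 -c "
import cv2;a=cv2.imread('pics/w5.png')[95:310,130:550];cv2.imwrite('pics/v5.png',cv2.resize(a,(800,410)))"
```

```text
time: 25.3
tool_pos: [585.0, -244.9, 130.1]
tcp_rot: [179.2, -0.3, 88.1]
ft_force: [-0.2, 0.5, -1.2]
finger_gap: 22.5
front edge w0 [ 530.9 -150.5   12. ] along 508.9327196687148
front mid [515.6 -25.5  12. ] along 508.7941659898475
front r [502.9  73.2  12. ] along 508.04268206177323
front clip inner lipw0 [ 566.8 -140.3   59. ] along 545.8521882413295
fc top w2 [551.1 -32.3  69. ] along 543.1746424085158
fc w1 [556.2 -53.5  59. ] along 545.7874963981174
0 [ 590.5 -117.5] 572.0713971522692
1 [584.2 -65.9] 572.0713971522691
2 [578.  -14.2] 572.0713971522692
3 [571.7  37.4] 572.0713971522691
4 [565.5  89. ] 572.0713971522691
569.3697848667649 569.6401640074492
```

View pics/v5.png

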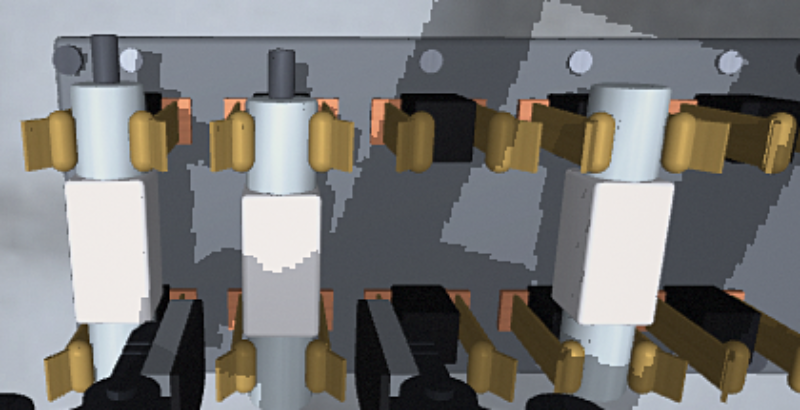

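```bash
python3 - <<'E'
from h import *
np.set_printoptions(precision=1,suppress=True)
p=r.snapshot('wrist')
def CT(x,e):
    T=np.eye(4);T[:3,:3]=R.from_euler('xyz',e,degrees=True).as_matrix();T[:3,3]=x; return T@p['tool_from_camera']
C5=CT([584.,-66.1,138],[180,-.1,97]); a=np.radians(6.9); bx=np.array([np.cos(a),np.sin(a)]); by=np.array([-bx[1],bx[0]])
f=lambda u,v:(130+u*420/800,95+v*215/410)
def s(n,u,v,z):
    X=onz(p,C5,f(u,v),z)[:2]; print(n,round(X@bx,1),round(X@by,1))
for w,us in [(0,(60,150)),(1,(233,322)),(2,(413,500))]:
    for u in us: s(f'w{w} front far',u,112,59); s(f'w{w} front near',u,170,59)
s('w1 rear L far',237,341,59);s('w1 rear L near',237,400,59);s('w1 rear R',321,341,59);s('w1 rear R',321,400,59);s('w3 rear R',645,341,59);s('w3 rear R near',641,398,59)
s('w3 body',620,181,62);s('w3 body',620,323,62);s('w0 body',108,180,62);s('w0 body',108,322,62)
s('ferr w3 front',629,86,55); s('body L',564,260,62)
for k in range(5): X=np.array([570.4,48.3])+(-167+52*k)*by; print(k,X@by)
E
python3 go.py 590 -118 122 97
```

```text
w0 front far 528.8 -199.5
w0 front near 545.9 -200.9
w0 front far 528.8 -173.5
w0 front near 545.9 -174.3
w1 front far 528.8 -149.4
w1 front near 545.9 -149.7
w1 front far 528.8 -123.6
w1 front near 545.9 -123.3
w2 front far 528.8 -97.3
w2 front near 545.9 -96.4
w2 front far 528.7 -72.0
w2 front near 545.8 -70.6
w1 rear L far 601.2 -149.4
w1 rear L near 622.2 -149.7
w1 rear R 601.2 -122.7
w1 rear R 622.2 -122.3
w3 rear R 601.2 -19.5
w3 rear R near 621.5 -17.9
w3 body 548.5 -36.0
w3 body 593.6 -30.0
w0 body 548.3 -186.2
w0 body 593.3 -189.1
ferr w3 front 521.6 -33.6
body L 572.9 -49.7
0 -187.57587325609052
1 -135.5758732560905
2 -83.57587325609049
3 -31.57587325609049
4 20.42412674390951
[0.1267, 0.001, 0.0079, np.float64(-8.9)]
```

```bash
cat > held.py <<'E'
import sys
from h import *
# link held: front edge of body top (row found at centre columns) -> link centre along tool y
def held(off,name):
    p=r.snapshot('wrist'); save(p,name); im=p['image'].astype(int); M=p['tool_from_camera']
    col=im[100:360,268:286]; w=((col[:,:,0]-col[:,:,2])>3).mean(1)>0.6
    rows=np.where(w)[0]+100; v=rows[np.where(np.diff(rows,prepend=rows[0]-1)==1)[0]][0]-0.5
    # longest run start
    runs=np.split(rows,np.where(np.diff(rows)>2)[0]+1); run=max(runs,key=len); v=run[0]-0.5
    o,d=M[:3,3],M[:3,:3]@np.linalg.inv(p['K'])@[277,v,1]; X=o+d*((off-12)-o[2])/d[2]
    print('front edge row',v,'run',len(run),'-> link centre tool y',round(X[1]+22,1))
held(float(sys.argv[1]),sys.argv[2]); s=r.sense(); print(s['tool_pos'],s['tcp_rot'],s['finger_gap'])
E
python3 held.py 18 w12; python3 go.py 590 -118 122 97
```

```text
front edge row 230.5 run 18 -> link centre tool y -1.5
[ 584.68388326 -244.67278465  129.23239127] [179.28929042  -0.32506614  88.08064193] 22.22896946678788
[0.1267, 0.001, 0.008, np.float64(-8.9)]
```

View pics/w12.png

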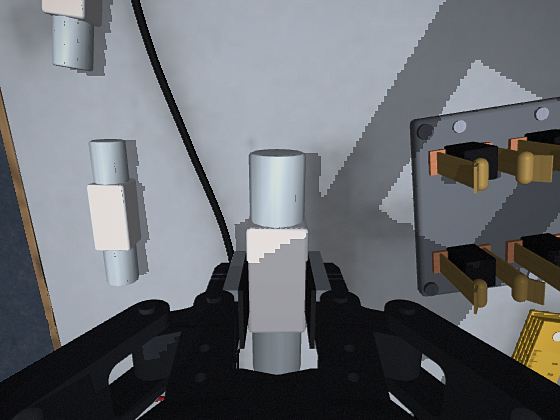

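The held link's body front edge is at row 229, so the link centre is 1.7 mm behind TCP in tool y. Now to way 0.

```bash
python3 go.py 592.4 -117.1 122 96.9; python3 -m jog '[[0.06,0.003,0,-8.8,15],[0.127,0.0036,0,-8.8,15],[0.127,0.0036,0,-8.8,15],[0.127,0.0036,0,-8.8,15],[0.127,0.0036,0,-8.8,15],[0.127,0.0036,0.006,-8.8,15],[0.127,0.0036,0.006,-8.8,15],[0.127,0.0036,0.006,-8.8,15]]'
python3 held.py 18 w13; python3 go.py 592.4 -117.1 95 96.9; python3 go.py 592.4 -117.1 95 96.9
```

```text
[0.1277, 0.0033, 0.008, np.float64(-8.8)]
time: 26.25
tool_pos: [592.1, -118.8, 123.3]
tcp_rot: [179.3, -0.2, 96.8]
ft_force: [0.5, 0.5, -0.7]
finger_gap: 22.3
front edge row 230.5 run 19 -> link centre tool y -1.5
[ 592.37249283 -118.74135596  123.64916436] [179.27622321  -0.21949346  96.80104996] 22.060207049753885
[0.0015, -0.0001, 0.0287, np.float64(-0.1)]
[0.0015, -0.0001, 0.0287, np.float64(-0.1)]
```

```bash
python3 -m jog '[[0.0015,0,0.01,0,15],[0.0015,0,0.02,0,15],[0.0015,0,0.029,0,15],[0.0015,0,0.029,0,15],[0.0015,0,0.029,0,15]]' 90
python3 go.py 592.4 -117.1 68 96.9
python3 -m jog '[[0,0,0.004,0,15],[0,0,0.008,0,15],[0,0,0.012,0,15],[0,0,0.016,0,15],[0,0,0.019,0,15],[0,0,0.019,0,15],[0,0,0.019,0,15]]'
python3 -m jog '[[0,0,0.002,0,15],[0,0,0.004,0,15],[0,0,0.006,0,15],[0,0,0.007,0,15],[0,0,0.007,0,15]]'
python3 go.py 592.4 -117.1 68 96.9
```

```text
time: 26.8
tool_pos: [592.1, -116.9, 93.9]
tcp_rot: [179.3, -0.3, 96.8]
ft_force: [0.4, -0.5, -0.7]
finger_gap: 21.9
[-0.0004, -0.0, 0.0259, np.float64(-0.1)]
time: 27.5
tool_pos: [593.6, -117.1, 75.8]
tcp_rot: [179.2, -0.2, 96.8]
ft_force: [5.8, -1.9, 0.6]
finger_gap: 21.6
time: 28.0
tool_pos: [593.4, -117.3, 69.1]
tcp_rot: [179.2, -0.2, 96.8]
ft_force: [-4.7, -1.4, 6.8]
finger_gap: 21.5
[0.0003, -0.001, 0.0011, np.float64(-0.1)]
```

```bash
python3 -m jog '[[0,0,0.001,0,15],[0,0,0.002,0,15],[0,0,0.003,0,15],[0,0,0.003,0,15]]'
python3 -m jog '[[0,0,0.001,0,15],[0,0,0.002,0,15],[0,0,0.003,0,15],[0,0,0.003,0,15]]'
```

```text
time: 28.4
tool_pos: [593.5, -117.3, 69.0]
tcp_rot: [179.2, -0.2, 96.8]
ft_force: [-14.1, 2.1, 26.7]
finger_gap: 21.4
time: 28.8
tool_pos: [593.5, -117.4, 69.0]
tcp_rot: [179.3, -0.2, 96.8]
ft_force: [-14.7, 2.1, 29.1]
finger_gap: 21.7
```

```bash
python3 -m jog '[[0,0,-0.002,0,40],[0,0,-0.002,0,40],[0,0,-0.002,0,40],[0,0,-0.03,0,40],[0,0,-0.06,0,40],[0,0,-0.07,0,40],[0,0,-0.07,0,40],[0,0,-0.07,0,40]]'
python3 look.py w14 62
python3 - <<'E'
import cv2;a=cv2.imread('pics/w14.png')[90:320,130:560];cv2.imwrite('pics/v6.png',cv2.resize(a,(800,428)))
E
python3 go.py 584 -355 120 88
```

```text
time: 29.6
tool_pos: [592.0, -117.4, 137.5]
tcp_rot: [179.4, -0.2, 96.8]
ft_force: [0.3, -0.2, -0.3]
finger_gap: 34.1
body [275. 211.] 1379 world 583.2 -119.5 size 25 21 yaw 6.7
[ 591.5 -117.3  136.9] [179.4  -0.2  96.8] [-0.1 -0.6 -0.6] 34.3029025959478 29.65
[-0.2352, -0.0359, 0.0155, np.float64(8.8)]
```

View pics/v6.png

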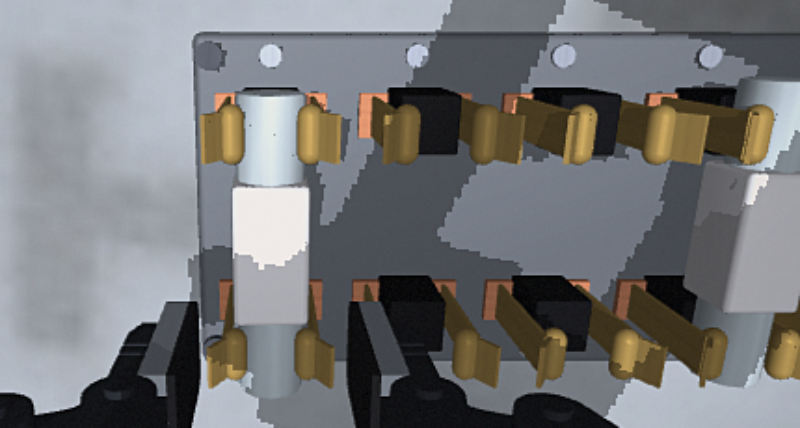

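```bash
cat > seat.py <<'E'
from h import *
def CT(p,x,e):
    T=np.eye(4);T[:3,:3]=R.from_euler('xyz',e,degrees=True).as_matrix();T[:3,3]=x; return T@p['tool_from_camera']
a=np.radians(6.9); bx=np.array([np.cos(a),np.sin(a)]); by=np.array([-bx[1],bx[0]])
def along(p,C,uv,z):
    X=onz(p,C,uv,z)[:2]; return round(X@bx,1),round(X@by,1)
E
python3 - <<'E'
from seat import *
p=r.snapshot('wrist'); C=CT(p,[591.5,-117.3,136.9],[179.4,-.2,96.8])
f=lambda u,v:(130+u*430/800,90+v*230/428)
for n,u,v,z in [('plate front',300,33,12),('plate front',600,33,12),('plate rear?',215,357,12),('body f',270,186,62),('body r',270,323,62),('ferr f',270,91,55),('ferr r',270,396,55),('lip f far',230,105,59),('lip f near',230,164,59),('lip r far',310,331,59),('lip r near',310,388,59),('lip2 r far',465,331,59),('lip2 r near',465,384,59),('fit f',720,162,62),('fit r',720,312,62),('cop f',225,93,18),('cop r far',270,279,18),('cop r near',270,319,18),('cop2 far',320,319,18)]:
    print(n,along(p,C,f(u,v),z))
E
```

```text
plate front (np.float64(506.8), np.float64(-177.8))
plate front (np.float64(507.0), np.float64(-72.0))
plate rear? (np.float64(632.7), np.float64(-211.0))
body f (np.float64(550.3), np.float64(-188.5))
body r (np.float64(594.8), np.float64(-188.6))
ferr f (np.float64(523.0), np.float64(-188.4))
ferr r (np.float64(624.9), np.float64(-188.7))
lip f far (np.float64(526.7), np.float64(-200.1))
lip f near (np.float64(544.2), np.float64(-200.4))
lip r far (np.float64(599.0), np.float64(-175.7))
lip r near (np.float64(619.6), np.float64(-175.4))
lip2 r far (np.float64(599.2), np.float64(-125.7))
lip2 r near (np.float64(618.4), np.float64(-124.2))
fit f (np.float64(543.4), np.float64(-55.3))
fit r (np.float64(591.5), np.float64(-46.5))
cop f (np.float64(527.0), np.float64(-204.2))
cop r far (np.float64(596.9), np.float64(-188.6))
cop r near (np.float64(613.4), np.float64(-188.7))
cop2 far (np.float64(613.5), np.float64(-169.3))
```

Link 0 is seated at way 0, with its body mid at about 572.6 against a clip mid of about 572. Next is fresh link 1.

```bash
python3 -m jog '[[-0.235,-0.036,0,5,40],[-0.235,-0.036,0,9.5,40],[-0.235,-0.036,0,9.5,40],[-0.235,-0.036,0.02,9.5,40],[-0.235,-0.036,0.035,9.5,40],[-0.235,-0.036,0.035,9.5,40],[-0.235,-0.036,0.035,9.5,40],[-0.235,-0.036,0.035,9.5,40]]'
python3 look.py w15 24 fresh_0_mid
python3 go.py 584.5 -355 30 87.3
```

```text
time: 30.5
tool_pos: [584.0, -353.6, 99.8]
tcp_rot: [179.5, -0.4, 87.4]
ft_force: [0.0, 0.2, 1.2]
finger_gap: 34.3
body [273. 210.] 1277 world 573.0 -354.7 size 21 21 yaw -3.6
[ 584.7 -353.5  101.2] [179.4  -0.3  87.4] [0.9 0.7 0.4] 34.612196816840274 30.6
[-0.0019, -0.0009, 0.0712, np.float64(0.1)]
```

View pics/w15.png

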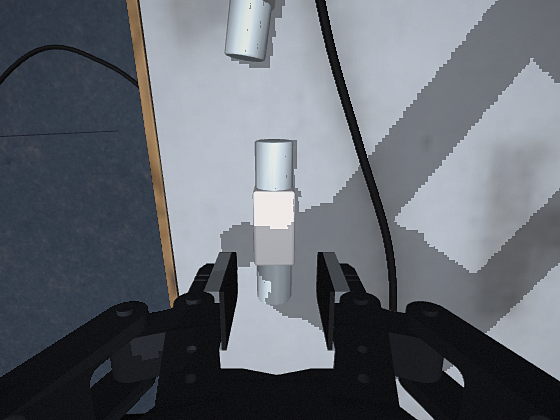

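```bash
python3 -m jog '[[-0.001,0,0.03,0,40],[-0.001,0,0.06,0,40],[-0.001,0,0.072,0,40],[-0.001,0,0.072,0,40],[-0.001,0,0.072,0,40],[-0.001,0,0.072,0,40],[-0.001,0,0.072,0,40]]'
python3 -m jog '[[0,0,0,0,40],[0,0,0,0,15],[0,0,0,0,15],[0,0,0,0,15],[0,0,0,0,15],[0,0,0,0,15]]' 80
python3 -m jog '[[0,0,-0.01,0,15],[0,0,-0.03,0,15],[0,0,-0.06,0,15],[0,0,-0.095,0,15],[0,0,-0.095,0,15],[0,0,-0.095,0,15],[0,0,-0.095,0,15]]'
python3 held.py 18 w16
python3 - <<'E'
from seat import *
X=572.9*bx-136*by; print(X)
E
python3 go.py 585.1 -66.2 124 96.9
```

```text
time: 31.3
tool_pos: [586.5, -354.9, 31.2]
tcp_rot: [179.3, -0.2, 87.4]
ft_force: [0.2, -0.5, 0.0]
finger_gap: 34.3
time: 31.9
tool_pos: [587.4, -355.7, 32.9]
tcp_rot: [179.2, -0.1, 87.4]
ft_force: [-1.1, 0.1, 6.5]
finger_gap: 21.8
time: 32.6
tool_pos: [585.4, -355.4, 126.8]
tcp_rot: [179.3, -0.2, 87.4]
ft_force: [-0.2, 0.0, -1.3]
finger_gap: 22.1
front edge row 224.5 run 24 -> link centre tool y -3.8
[ 585.09523479 -355.21747936  126.20411444] [179.30890147  -0.23289339  87.41029911] 21.92007508135636
[585.08929127 -66.18860353]
[0.2887, -0.0131, 0.0032, np.float64(-9.5)]
```

```bash
python3 go.py 587.3 -65.9 124 96.9; python3 -m jog '[[0.145,-0.006,0,-5,15],[0.145,-0.006,0,-9.4,15],[0.145,-0.006,0,-9.4,15],[0.289,-0.011,0,-9.4,15],[0.289,-0.011,0,-9.4,15],[0.289,-0.011,0,-9.4,15],[0.289,-0.011,0,-9.4,15],[0.289,-0.011,0,-9.4,15]]'
python3 held.py 20 w17; python3 go.py 587.3 -65.9 97 96.9
```

```text
[0.2891, -0.0109, 0.0032, np.float64(-9.5)]
time: 33.45
tool_pos: [586.3, -64.7, 125.9]
tcp_rot: [179.4, -0.1, 97.0]
ft_force: [-0.0, 0.3, -1.1]
finger_gap: 21.7
front edge row 224.5 run 25 -> link centre tool y -3.2
[586.50950567 -65.95029716 126.14732915] [ 1.79387954e+02 -1.24540606e-01  9.68689694e+01] 21.70529455652549
[-0.0001, 0.0005, 0.0292, np.float64(-0.0)]
```

```bash
python3 -m jog '[[0,0.0005,0.01,0,15],[0,0.0005,0.02,0,15],[0,0.0005,0.029,0,15],[0,0.0005,0.029,0,15],[0,0.0005,0.029,0,15]]' 90
python3 go.py 587.3 -65.9 70 96.9
python3 -m jog '[[0,0,0.004,0,15],[0,0,0.008,0,15],[0,0,0.012,0,15],[0,0,0.016,0,15],[0,0,0.019,0,15],[0,0,0.019,0,15],[0,0,0.019,0,15]]'
python3 -m jog '[[0,0,0.002,0,15],[0,0,0.004,0,15],[0,0,0.006,0,15],[0,0,0.007,0,15],[0,0,0.007,0,15]]'
python3 -m jog '[[0,0,0.001,0,15],[0,0,0.002,0,15],[0,0,0.003,0,15],[0,0,0.003,0,15]]'
```

```text
time: 34.0
tool_pos: [586.8, -66.1, 96.4]
tcp_rot: [179.5, -0.2, 96.8]
ft_force: [-0.2, -0.5, -1.1]
finger_gap: 21.5
[0.0001, 0.0002, 0.0264, np.float64(-0.1)]
time: 34.7
tool_pos: [588.2, -66.1, 78.2]
tcp_rot: [179.3, -0.1, 96.8]
ft_force: [5.3, 0.6, 0.7]
finger_gap: 21.4
time: 35.2
tool_pos: [587.7, -66.0, 70.9]
tcp_rot: [179.4, -0.1, 96.8]
ft_force: [-2.2, -0.9, 2.5]
finger_gap: 21.2
time: 35.6
tool_pos: [587.8, -66.1, 70.7]
tcp_rot: [179.4, -0.1, 96.8]
ft_force: [-14.0, 1.7, 26.4]
finger_gap: 21.3
```

```bash
python3 -m jog '[[0,0,-0.002,0,40],[0,0,-0.002,0,40],[0,0,-0.002,0,40],[0,0,-0.03,0,40],[0,0,-0.06,0,40],[0,0,-0.07,0,40],[0,0,-0.07,0,40],[0,0,-0.07,0,40]]'
cat > chk.py <<'E'
import sys
from seat import *
def chk(name,z=62):
    T=tool(); p=r.snapshot('wrist'); C=camT(p,T); save(p,name); im=p['image'].astype(int)
    g=cv2.GaussianBlur(p['image'],(3,3),0).astype(int)
    w=((g[:,:,0]-g[:,:,2])[100:320,266:286]).mean(1); print('R-B rows170-290',w[60:200:5].round().tolist())
    rows=np.where(w>3)[0]+100; runs=np.split(rows,np.where(np.diff(rows)>3)[0]+1)
    for q in runs:
        if len(q)>8: print(q[0],q[-1],'front',along(p,C,(277,q[0]-.5),z),'rear',along(p,C,(277,q[-1]+.5),z))
chk(sys.argv[1])
E
python3 chk.py w18; python3 look.py w19 62; python3 go.py 441.5 -357 140 80
```

```text
time: 36.4
tool_pos: [586.5, -66.2, 139.3]
tcp_rot: [179.5, -0.2, 96.8]
ft_force: [-0.2, 0.4, -0.5]
finger_gap: 33.9
R-B rows170-290 [-15.0, -16.0, -16.0, -17.0, -18.0, -18.0, 8.0, 7.0, 7.0, 7.0, 7.0, 7.0, 7.0, 7.0, 7.0, -7.0, -7.0, -7.0, -6.0, -7.0, -8.0, -16.0, -16.0, -16.0, -16.0, -16.0, -16.0, -16.0]
189 231 front (np.float64(551.1), np.float64(-136.2)) rear (np.float64(576.7), np.float64(-136.2))
body [456. 220.] 2606 world 569.7 35.5 size 43 21 yaw 6.7
body [275. 210.] 1539 world 576.5 -68.3 size 27 21 yaw 5.8
body [185. 226.] 2555 world 591.9 -118.3 size 43 21 yaw 6.7
[585.9 -66.1 138.5] [179.6  -0.2  96.8] [ 0.2  0.4 -0.3] 33.844614075204156 36.5
[-0.2716, -0.1781, -0.0037, np.float64(16.8)]
```

```bash
python3 -m jog '[[-0.136,-0.089,0,8,40],[-0.136,-0.089,0,16,40],[-0.136,-0.089,0,16,40],[-0.136,-0.089,0,16,40],[-0.272,-0.185,0,16,40],[-0.272,-0.185,0,16,40],[-0.272,-0.185,0,16,40],[-0.272,-0.185,0,16,40]]'
python3 look.py w20 24 fresh_0_mid; python3 go.py 441.5 -357 100 80
```

```text
time: 37.3
tool_pos: [432.2, -361.0, 135.1]
tcp_rot: [179.7, -0.3, 80.7]
ft_force: [0.2, 0.4, 0.9]
finger_gap: 34.5
body [285. 203.] 646 world 427.3 -354.2 size 21 15 yaw 76.7
[ 433.2 -359.6  135.1] [179.7  -0.3  80.7] [-0.5 -0.   0.2] 34.18697771806522 37.4
[0.0037, 0.0076, 0.0352, np.float64(0.7)]
```

```bash
python3 go.py 442 -356.5 100 78.5; python3 -m jog '[[0.004,0.008,0.02,2,40],[0.004,0.008,0.035,2,40],[0.004,0.008,0.035,2,40],[0.004,0.008,0.035,2,40],[0.004,0.008,0.035,2,40]]'
python3 look.py w21 24 fresh_0_mid; python3 go.py 442 -356.5 31 78.5
python3 - <<'E'
from h import *
p=r.snapshot('wrist'); T=tool(); C=camT(p,T); g=cv2.GaussianBlur(p['image'],(3,3),0).astype(int); d=g[:,:,0]-g[:,:,2]
for v in (195,205,245,255): print(v,[int(x) for x in d[v,245:310:3]])
print('col277',[int(x) for x in d[140:300:4,277]])
E
```

```text
[0.0043, 0.008, 0.0352, np.float64(2.2)]
time: 37.9
tool_pos: [442.5, -356.5, 100.8]
tcp_rot: [179.7, -0.3, 78.7]
ft_force: [-0.2, -0.3, 0.4]
finger_gap: 33.9
body [275. 206.] 1203 world 430.0 -354.7 size 21 20 yaw 78.6
[ 442.5 -356.9  101.2] [179.7  -0.3  78.7] [ 0.2 -0.4 -0.1] 34.35813129102877 38.0
[-0.0, -0.001, 0.0702, np.float64(0.2)]
195 [-11, -12, -11, -12, 3, 8, 7, 7, 7, 7, 7, 7, 7, 8, 7, 7, 7, -6, -10, -10, -16, -15]
205 [-12, -12, -12, -11, 1, 8, 8, 7, 7, 8, 8, 7, 7, 7, 7, 7, 7, -6, -11, -12, -15, -13]
245 [-7, -6, -8, -9, -6, -7, -6, -6, -6, -7, -6, -6, -7, -6, -6, -7, -7, -5, -12, -11, -11, -11]
255 [-7, -8, -8, -8, -5, -6, -7, -6, -6, -7, -7, -8, -7, -7, -7, -6, -7, -7, -12, -12, -12, -11]
col277 [-7, 1, -3, -2, -3, -5, -6, -11, -10, -10, -11, -12, -9, 7, 7, 7, 8, 7, 7, 7, 7, -4, -6, -8, -7, -7, -7, -7, -7, -7, -6, -17, -17, -17, -18, -17, -17, -18, -18, -19]
```

```bash
python3 -m jog '[[0,-0.002,0.03,0,40],[0,-0.002,0.06,0,40],[0,-0.002,0.072,0,40],[0,-0.002,0.072,0,40],[0,-0.002,0.072,0,40],[0,-0.002,0.072,0,40],[0,-0.002,0.072,0,40]]'
python3 -m jog '[[0,0,0,0,40],[0,0,0,0,15],[0,0,0,0,15],[0,0,0,0,15],[0,0,0,0,15],[0,0,0,0,15]]' 80
python3 -m jog '[[0,0,-0.01,0,15],[0,0,-0.03,0,15],[0,0,-0.06,0,15],[0,0,-0.095,0,15],[0,0,-0.095,0,15],[0,0,-0.095,0,15],[0,0,-0.095,0,15]]'
python3 held.py 19 w22
python3 - <<'E'
from seat import *
print(573*bx-83.9*by)
E
python3 go.py 578.9 -14.5 126 96.9
```

```text
time: 38.75
tool_pos: [441.9, -357.2, 30.8]
tcp_rot: [179.5, -0.2, 78.7]
ft_force: [0.5, 1.1, 0.6]
finger_gap: 34.1
time: 39.35
tool_pos: [442.6, -358.0, 32.2]
tcp_rot: [179.4, -0.2, 78.7]
ft_force: [-1.0, 1.3, 6.4]
finger_gap: 21.8
time: 40.05
tool_pos: [441.0, -357.5, 126.2]
tcp_rot: [179.5, -0.2, 78.7]
ft_force: [-0.4, 0.4, -1.6]
finger_gap: 21.9
front edge row 229.5 run 15 -> link centre tool y -1.5
[ 440.81900174 -357.2350966   125.64980643] [179.55873681  -0.23474647  78.68358522] 21.999941253973798
[578.9294377  -14.45393234]
[0.3632, 0.0681, 0.0017, np.float64(-18.2)]
```

```bash
python3 -m jog '[[0.18,0.034,0,-8,15],[0.18,0.034,0,-16,15],[0.18,0.034,0,-18.2,15],[0.18,0.034,0,-18.2,15],[0.363,0.068,0,-18.2,15],[0.363,0.068,0,-18.2,15],[0.363,0.068,0,-18.2,15],[0.363,0.068,0,-18.2,15]]'
python3 go.py 579.3 -14.4 124 96.9
```

```text
time: 40.9
tool_pos: [578.3, -11.5, 126.1]
tcp_rot: [179.6, -0.1, 97.0]
ft_force: [0.3, 0.3, -0.8]
finger_gap: 21.9
[-0.003, 0.0006, 0.0021, np.float64(0.1)]
```

```bash
python3 -m jog '[[-0.003,0.0005,0.001,0,15],[-0.003,0.0005,0.001,0,15],[-0.003,0.0005,0.001,0,15]]' 90
python3 held.py 20 w23; python3 go.py 579.3 -14.4 97 96.9
```

```text
time: 41.2
tool_pos: [578.2, -15.2, 123.8]
tcp_rot: [179.8, -0.2, 96.9]
ft_force: [0.2, 0.1, -1.0]
finger_gap: 21.7
[0.0009, 0.001, 0.0272, np.float64(-0.0)]Traceback (most recent call last):
  File "held.py", line 12, in <module>
    held(float(sys.argv[1]),sys.argv[2]); s=r.sense(); print(s['tool_pos'],s['tcp_rot'],s['finger_gap'])
    ~~~~^^^^^^^^^^^^^^^^^^^^^^^^^^^^^^^^
  File "held.py", line 7, in held
    rows=np.where(w)[0]+100; v=rows[np.where(np.diff(rows,prepend=rows[0]-1)==1)[0]][0]-0.5
                                                                  ~~~~^^^
IndexError: index 0 is out of bounds for axis 0 with size 0
```

```bash
python3 - <<'E'
from h import *
p=r.snapshot('wrist'); g=cv2.GaussianBlur(p['image'],(3,3),0).astype(int)
print([(v,(g[v,272:282].mean(0)).round().astype(int).tolist()) for v in list(range(140,216,15))+list(range(216,240,2))+[260,300,320,326,332,338]])
q=cv2.imread('pics/w22.png')[:,:,::-1].astype(int); print([(v,(q[v,272:282].mean(0)).round().astype(int).tolist()) for v in list(range(216,240,2))+[320,326,332,338]])
E
```

```text
[(140, [130, 137, 149]), (155, [162, 171, 177]), (170, [234, 241, 240]), (185, [232, 240, 239]), (200, [228, 237, 239]), (215, [226, 235, 239]), (216, [225, 235, 239]), (218, [224, 233, 238]), (220, [205, 215, 220]), (222, [202, 212, 218]), (224, [203, 213, 219]), (226, [179, 184, 191]), (228, [207, 207, 210]), (230, [220, 218, 219]), (232, [221, 219, 220]), (234, [216, 214, 216]), (236, [216, 214, 216]), (238, [216, 214, 216]), (260, [183, 183, 190]), (300, [181, 181, 187]), (320, [179, 180, 186]), (326, [179, 179, 186]), (332, [142, 151, 160]), (338, [142, 151, 159])]
[(216, [224, 234, 238]), (218, [224, 233, 238]), (220, [215, 224, 230]), (222, [215, 225, 230]), (224, [228, 237, 243]), (226, [158, 165, 173]), (228, [240, 240, 243]), (230, [246, 241, 239]), (232, [245, 241, 239]), (234, [245, 241, 239]), (236, [245, 241, 238]), (238, [245, 241, 239]), (320, [176, 177, 183]), (326, [177, 177, 183]), (332, [139, 149, 157]), (338, [140, 150, 158])]
```

```bash
python3 -m jog '[[0.001,0.0016,0.01,0,15],[0.001,0.0016,0.02,0,15],[0.001,0.0016,0.028,0,15],[0.001,0.0016,0.028,0,15],[0.001,0.0016,0.028,0,15]]' 90
python3 go.py 579.9 -14.3 70 96.9
python3 -m jog '[[0,0,0.004,0,15],[0,0,0.008,0,15],[0,0,0.012,0,15],[0,0,0.016,0,15],[0,0,0.019,0,15],[0,0,0.019,0,15],[0,0,0.019,0,15]]'
python3 -m jog '[[0,0,0.002,0,15],[0,0,0.004,0,15],[0,0,0.006,0,15],[0,0,0.007,0,15],[0,0,0.007,0,15]]'
python3 -m jog '[[0,0,0.001,0,15],[0,0,0.002,0,15],[0,0,0.003,0,15],[0,0,0.003,0,15]]'
```

```text
time: 41.8
tool_pos: [579.8, -14.5, 96.0]
tcp_rot: [179.8, -0.2, 96.9]
ft_force: [0.6, 1.0, -0.5]
finger_gap: 21.6
[0.0001, 0.0, 0.026, np.float64(-0.0)]
time: 42.5
tool_pos: [581.1, -14.4, 77.7]
tcp_rot: [179.6, -0.1, 96.9]
ft_force: [5.3, 0.4, 0.7]
finger_gap: 21.5
time: 43.0
tool_pos: [580.4, -14.5, 70.2]
tcp_rot: [179.7, -0.1, 96.9]
ft_force: [-1.7, -1.4, 1.7]
finger_gap: 21.6
time: 43.4
tool_pos: [580.6, -14.5, 70.0]
tcp_rot: [179.7, -0.1, 96.9]
ft_force: [-13.4, -1.4, 26.7]
finger_gap: 21.5
```

```bash
python3 -m jog '[[0,0,-0.002,0,40],[0,0,-0.002,0,40],[0,0,-0.002,0,40],[0,0,-0.03,0,40],[0,0,-0.06,0,40],[0,0,-0.1,0,40],[0,0,-0.1,0,40],[0,0,-0.1,0,40]]'
python3 look.py w24 62 lever_grip
python3 -m jog '[[0.05,-0.05,-0.1,0,40],[0.05,-0.05,-0.1,0,40],[0.05,-0.05,-0.1,0,40],[0.05,-0.05,-0.1,0,40],[0.05,-0.05,-0.1,0,40]]'
python3 look.py w25 62 lever_grip button_top lever_hinge
python3 - <<'E'
from h import *
for c in ('top','scene'):
    p=r.snapshot(c); save(p,c+'5')
    for l in ('fresh_0_mid','spent_0_mid','fuse_case','rubber','hexkey'): print(c,l,[(np.round(d['uv']).tolist(),round(d['conf'],2)) for d in r.pinpoint(p,l)])
    if c=='top':
        a=cv2.imread('pics/top.png').astype(int); b=cv2.imread('pics/top5.png').astype(int); d=(np.abs(a-b).max(2)>40).astype(np.uint8)
        n,_,st,ce=cv2.connectedComponentsWithStats(cv2.morphologyEx(d,cv2.MORPH_OPEN,np.ones((3,3)))); print([(s.tolist()) for s in st[1:] if s[4]>20])
E
```

```text
time: 44.2
tool_pos: [580.8, -14.8, 171.0]
tcp_rot: [179.6, -0.1, 96.9]
ft_force: [-0.3, 0.9, -1.6]
finger_gap: 34.1
body [365. 200.] 595 world 564.8 39.6 size 33 12 yaw 6.7
body [198. 208.] 1986 world 584.6 -67.1 size 43 21 yaw 6.8
body [276. 199.] 1438 world 573.2 -16.4 size 32 21 yaw 6.1
body [120. 210.] 1997 world 592.1 -118.2 size 43 21 yaw 6.8
lever_grip [555. 107.] 0.63 [493.5 146.6]
[579.2 -14.6 168.4] [179.8  -0.2  96.9] [-0.1  0.1 -1. ] 34.322716895891546 44.3
time: 44.8
tool_pos: [523.0, 28.7, 266.9]
tcp_rot: [179.9, -0.2, 96.9]
ft_force: [0.2, 0.3, -1.1]
finger_gap: 34.2
body [115. 236.] 943 world 592.0 -118.3 size 43 21 yaw 6.7
body [169. 235.] 936 world 584.9 -67.1 size 43 21 yaw 6.7
body [223. 233.] 825 world 578.3 -15.7 size 42 21 yaw 6.8
lever_grip [403. 167.] 0.67 [493.3 141.1]
lever_grip [395. 230.] 0.47 [554.5 146.8]
button_top [475. 214.] 0.86 [529.4 218.4]
lever_hinge [392. 233.] 0.72 [557.1 144.8]
[522.8  28.3 266.1] [-179.9   -0.2   96.8] [-0.2 -0.3 -0.2] 33.89982116752091 45.0
top fresh_0_mid [([321.0, 182.0], 0.78)]
top spent_0_mid [([157.0, 228.0], 0.67), (
[... 357 characters left out ...]
172, 4, 6, 22], [356, 180, 11, 14, 132], [393, 180, 10, 24, 160], [153, 207, 24, 39, 704], [213, 215, 7, 46, 261], [292, 214, 3, 26, 78], [395, 226, 13, 23, 180], [227, 230, 3, 11, 33], [226, 251, 3, 10, 30], [291, 255, 3, 7, 21], [238, 257, 26, 16, 198], [209, 262, 89, 158, 10143], [88, 290, 9, 10, 64], [17, 331, 28, 19, 293], [55, 344, 12, 7, 57], [294, 354, 8, 16, 91], [0, 357, 131, 63, 3223], [293, 379, 30, 25, 422], [317, 392, 12, 28, 210]]
scene fresh_0_mid [([349.0, 239.0], 0.89)]
scene spent_0_mid [([196.0, 206.0], 0.79), ([210.0, 154.0], 0.67)]
scene fuse_case [([226.0, 234.0], 0.75), ([290.0, 192.0], 0.75)]
scene rubber [([256.0, 263.0], 0.51)]
scene hexkey [([267.0, 302.0], 0.57)]
```

```bash
python3 - <<'E'
from seat import *
np.set_printoptions(precision=1,suppress=True)
p=r.snapshot('wrist'); C=camT(p,tool()); im=p['image']; hsv=cv2.cvtColor(im,cv2.COLOR_RGB2HSV)
m=cv2.inRange(hsv,(14,90,60),(28,255,255)); n,l,st,ce=cv2.connectedComponentsWithStats(m)
for i in range(1,n):
    x,y,w,h,a=st[i]
    if a>40: print(st[i],'far',along(p,C,(x+w/2,y-.5),66),'near',along(p,C,(x+w/2,y+h-.5),66))
for c in (60,150,200): 
    g=im[120:200,c:c+8].astype(int).mean((1,2)); k=np.argmin(np.diff(g)); print('plate edge row',120+k,along(p,C,(c+4,120+k+.5),12))
E
```

```text
[121 180  40  27 628] far (np.float64(518.5), np.float64(-157.6)) near (np.float64(544.0), np.float64(-160.3))
[176 181  19  26 285] far (np.float64(519.5), np.float64(-117.2)) near (np.float64(544.0), np.float64(-118.9))
[232 181  12  26 223] far (np.float64(519.6), np.float64(-69.4)) near (np.float64(544.1), np.float64(-70.1))
[257 181  13  25 217] far (np.float64(519.6), np.float64(-46.2)) near (np.float64(543.2), np.float64(-46.4))
[287 181  14  26 226] far (np.float64(519.6), np.float64(-18.3)) near (np.float64(544.2), np.float64(-18.1))
[341 181  16  26 278] far (np.float64(519.7), np.float64(31.8)) near (np.float64(544.3), np.float64(33.2))
[200 183  15  24 236] far (np.float64(521.4), np.float64(-97.3)) near (np.float64(544.1), np.float64(-98.5))
[312 183  14  24 218] far (np.float64(521.5), np.float64(4.5)) near (np.float64(544.3), np.float64(5.2))
[ 86 187  19  19 275] far (np.float64(524.9), np.float64(-199.9)) near (np.float64(542.9), np.float64(-202.3))
[129 245  24  32 333] far (np.float64(581.7), np.float64(-164.1)) near (np.float64(615.3), np.float64(-167.6))
[182 244
[... 340 characters left out ...]
9] far (np.float64(581.1), np.float64(31.8)) near (np.float64(605.1), np.float64(33.0))
[310 248   7  30 125] far (np.float64(585.1), np.float64(1.2)) near (np.float64(616.8), np.float64(2.0))
[287 251  12  26 196] far (np.float64(588.2), np.float64(-18.5)) near (np.float64(615.7), np.float64(-18.2))
[151 256  16  21 222] far (np.float64(593.1), np.float64(-147.9)) near (np.float64(615.3), np.float64(-149.9))
[ 97 258  17  19 231] far (np.float64(595.0), np.float64(-199.8)) near (np.float64(615.2), np.float64(-202.4))
plate edge row 168 (np.float64(517.1), np.float64(-257.9))
plate edge row 157 (np.float64(505.7), np.float64(-162.2))
plate edge row 157 (np.float64(505.7), np.float64(-110.0))
```

Links sit at 573.5, 572.6 and 572.2 along the board, with the clip centre at about 573. The lever is still down. Next I approach its grip.

```bash
python3 go.py 493.6 140.5 135 96.9; python3 -m jog '[[0.115,-0.016,0.05,0,40],[0.115,-0.016,0.1,0,40],[0.115,-0.016,0.13,0,40],[0.115,-0.016,0.13,0,40],[0.115,-0.016,0.13,0,40],[0.115,-0.016,0.13,0,40]]'
python3 - <<'E'
from seat import *
s=r.sense(); T=tool(); p=r.snapshot('wrist'); C=camT(p,T); save(p,'w26')
print(s['tool_pos'])
for d in r.pinpoint(p,'lever_grip')+r.pinpoint(p,'lever_hinge'): print(np.round(d['uv']),round(d['conf'],2),onz(p,C,d['uv'],71).round(1),along(p,C,d['uv'],71),along(p,C,d['uv'],58))
g=cv2.cvtColor(p['image'],cv2.COLOR_RGB2GRAY); 
n,l,st,ce=cv2.connectedComponentsWithStats((g[100:290,200:360]<55).astype(np.uint8))
for i in range(1,n):
    if st[i,4]>60: print(st[i]+[200,100,0,0,0], (ce[i]+[200,100]).round(), along(p,C,ce[i]+[200,100],75))
E
python3 go.py 493.6 140.5 77 96.9
```

```text
[0.1142, -0.0166, 0.1338, np.float64(-0.0)]
time: 46.25
tool_pos: [493.9, 141.3, 139.0]
tcp_rot: [179.9, -0.1, 96.9]
ft_force: [0.1, 0.7, 0.5]
finger_gap: 34.3
[493.91602621 141.33656114 138.96516531]
[275. 233.] 0.95 [493.6 140.2  71. ] (np.float64(506.9), np.float64(79.9)) (np.float64(511.5), np.float64(79.9))
[270. 320.] 0.9 [548.1 143.9  71. ] (np.float64(561.4), np.float64(77.0)) (np.float64(569.8), np.float64(76.7))
[276 204  84   2 118] [313. 204.] (np.float64(489.3), np.float64(99.9))
[254 222  37  25 889] [272. 234.] (np.float64(506.0), np.float64(78.4))
[200 232   6  27 130] [202. 243.] (np.float64(511.0), np.float64(40.1))
[220 252  18  38 441] [230. 274.] (np.float64(529.6), np.float64(54.8))
[316 252  19  38 456] [323. 274.] (np.float64(529.7), np.float64(106.5))
[200 263  14  27 238] [205. 274.] (np.float64(529.8), np.float64(40.6))
[339 263  21  27 334] [350. 276.] (np.float64(530.9), np.float64(122.2))
[-0.0003, -0.0028, 0.0642, np.float64(-0.1)]
```

```bash
python3 -m jog '[[-0.001,-0.001,0.03,0,40],[-0.001,-0.001,0.055,0,40],[-0.001,-0.001,0.063,0,40],[-0.001,-0.001,0.063,0,40],[-0.001,-0.001,0.063,0,40],[-0.001,-0.001,0.063,0,40]]'
python3 -m jog '[[0,0,0,0,15],[0,0,0,0,15],[0,0,0,0,15],[0,0,0,0,15]]' 25
python3 - <<'E'
from seat import *
s=r.sense(); x=s['tool_pos'][:2]; print(x@bx,x@by)
for f in range(12,112,8): f=np.radians(f); print(round(np.degrees(f)), 'dy',round(62*(np.cos(np.radians(12))-np.cos(f)),1),'dz',round(-62*(np.sin(f)-np.sin(np.radians(12))),1))
E
```

```text
time: 47.0
tool_pos: [496.9, 140.2, 80.1]
tcp_rot: [179.4, -0.2, 96.8]
ft_force: [0.9, -0.0, -0.2]
finger_gap: 34.3
time: 47.4
tool_pos: [497.7, 139.8, 81.4]
tcp_rot: [179.3, -0.1, 96.8]
ft_force: [-1.2, -5.3, 6.6]
finger_gap: 19.5
510.86876395058226 78.95837339079111
12 dy 0.0 dz -0.0
20 dy 2.4 dz -8.3
28 dy 5.9 dz -16.2
36 dy 10.5 dz -23.6
44 dy 16.0 dz -30.2
52 dy 22.5 dz -36.0
60 dy 29.6 dz -40.8
68 dy 37.4 dz -44.6
76 dy 45.6 dz -47.3
84 dy 54.2 dz -48.8
92 dy 62.8 dz -49.1
100 dy 71.4 dz -48.2
108 dy 79.8 dz -46.1
```

```bash
python3 -m jog '[[0,0.002,-0.008,0,15],[0,0.006,-0.016,0,15],[0,0.0105,-0.0235,0,15],[0,0.016,-0.030,0,15],[0,0.0225,-0.036,0,15],[0,0.0295,-0.041,0,15],[0,0.0375,-0.0445,0,15],[0,0.0375,-0.0445,0,15]]'
python3 go.py 560 147.5 130 96.8
```

```text
time: 48.2
tool_pos: [535.7, 144.2, 127.1]
tcp_rot: [179.3, -0.1, 96.8]
ft_force: [-2.4, -2.1, 1.7]
finger_gap: 19.1
[0.0004, 0.0245, -0.0026, np.float64(0.0)]
```

```bash
python3 -m jog '[[0,0.008,-0.0025,0,15],[0,0.0165,-0.004,0,15],[0,0.025,-0.0045,0,15],[0,0.034,-0.0035,0,15],[0,0.038,-0.003,0,15],[0,0.038,-0.003,0,15],[0,0.038,-0.003,0,15]]'
python3 -m jog '[[0,0,0,0,40],[0,0,0,0,40],[0,0,0,0,40],[0,0,0,0,40],[0,0,-0.04,0,40],[0,0,-0.09,0,40],[0,0,-0.13,0,40],[0,0,-0.13,0,40]]'
python3 go.py 500 20 280 96.8
```

```text
time: 48.9
tool_pos: [573.6, 148.7, 130.6]
tcp_rot: [179.3, -0.1, 96.8]
ft_force: [-1.0, -2.1, -0.8]
finger_gap: 19.0
time: 49.7
tool_pos: [575.3, 148.9, 269.2]
tcp_rot: [178.5, -0.2, 96.8]
ft_force: [0.8, 0.8, 0.2]
finger_gap: 34.2
[-0.119, -0.0897, -0.0135, np.float64(0.0)]
```

Back off and check everything.

```bash
python3 -m jog '[[-0.12,-0.09,-0.014,0,40],[-0.12,-0.09,-0.014,0,40],[-0.12,-0.09,-0.014,0,40],[-0.12,-0.09,-0.014,0,40],[-0.12,-0.09,-0.014,0,40],[-0.12,-0.09,-0.014,0,40],[-0.12,-0.09,-0.014,0,40]]'
python3 look.py w27 62
python3 - <<'E'
from seat import *
p=r.snapshot('wrist'); C=camT(p,tool())
for d in r.pinpoint(p,'lever_grip'): print('wrist grip',np.round(d['uv']),round(d['conf'],2),onz(p,C,d['uv'],119).round(1),ray(p,C,d['uv'])[1].round(2)); w=ray(p,C,d['uv'])
q=r.snapshot('scene')
for d in r.pinpoint(q,'lever_grip'): print('scene',np.round(d['uv']),d['conf'])
print('exp scene up/down',proj(q,q['T'],[565,147.5,119]),proj(q,q['T'],[493.6,140.5,71]))
for l in ('fuse_case','rubber','hexkey','fresh_0_mid','spent_0_mid'): print(l,[(np.round(d['uv']).tolist(),round(d['conf'],2)) for d in r.pinpoint(q,l)])
a=cv2.imread('pics/scene.png').astype(int); b=q['image'][:,:,::-1].astype(int)
for n,(x,y) in {'case':(226,231),'rub':(254,262),'hex':(268,298)}.items(): print(n,'diff',np.abs(a-b)[y-22:y+22,x-22:x+22].max(2).mean().round(1))
E
```

```text
time: 50.4
tool_pos: [500.1, 20.0, 280.0]
tcp_rot: [178.6, -0.2, 96.9]
ft_force: [-1.1, 0.5, 0.5]
finger_gap: 34.1
body [181. 247.] 829 world 584.5 -67.2 size 44 21 yaw 6.8
body [130. 248.] 829 world 592.2 -118.3 size 43 21 yaw 6.8
body [233. 242.] 567 world 578.9 -15.7 size 43 21 yaw 6.8
body [280. 247.] 456 world 571.9 33.9 size 38 15 yaw 6.7
[500.1  20.1 280.1] [178.6  -0.2  96.9] [-0.3 -0.3 -0.1] 34.478447934272445 50.45
wrist grip [416. 281.] 0.82 [565.7 149.9 119. ] [ 0.4   0.41 -0.82]
exp scene up/down [277.11885845 158.04930366] [256.30215793 183.96959844]
fuse_case [([228.0, 234.0], 0.69)]
rubber [([255.0, 261.0], 0.56)]
hexkey [([265.0, 302.0], 0.38)]
fresh_0_mid [([349.0, 239.0], 0.9), ([304.0, 200.0], 0.7)]
spent_0_mid [([212.0, 152.0], 0.63)]
case diff 29.5
rub diff 4.9
hex diff 4.8
```

```bash
python3 -c "
from bench import r
print(r.hand_in())"
```

```text
the job is handed in; nothing more can be done
None
```

I pressed the test button and the lever dropped. My first press stopped short at TCP z = 109 mm, so I pressed again. With the lever down, I put both spent links (ways 0 and 1) in the green bin and seated the three new links in ways 0, 1 and 2. I then lifted the lever and handed in at about 50 s of the 208 s allowed.

**Last checks:**
- **New links:** each one bottomed out on its saddles at about 27 N. Their centres lie within about 1.5 mm of the clip centre along x.
- **Sound link:** it still sits in way 3. It measured about 3 mm off the clip centre along x before I did anything, and I left it so.
- **Lever:** the last wrist picture shows its grip at the up position. The scene-camera network did not report the lever, so that view did not confirm it.
- **Eraser and hex key:** unmoved in the scene image.
- **Grey case:** the network found it in the same place to within about 4 pixels. Its patch of the image had changed in brightness, which I put down to arm shadow but did not check up close.

I ran out of picture views before seating the second link, so from there on I checked by numbers only.

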